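# Sort the washed cutlery into the drawer trays

## Task

Put the four pieces of washed cutlery lying on the draining mat in front of the sink away in the bamboo trays: the fork in the tray with the fork, the spoon in the tray with the spoon, each beside the piece already there and facing the same way, and the two teaspoons side by side in the short tray. Every piece must lie flat on the floor of its tray, lengthwise, with none on top of another; the two pieces already in the trays must stay in theirs.

Things in the scene. Friction and masses are not known exactly. Their poses are not given: they have to be found in the camera images.
- fork (a point): the loose fork, on the dark draining mat (fixed, its top 3 mm above the worktop). Steel, 193 mm long, 26 mm wide at the prongs; solid to the fingers: 22 mm wide and 15 mm high at the middle, narrower towards the handle and lower at both ends (grip near the middle, fingertips close to the surface); about 40 g. Point: its centre, half-way up; x towards the prongs, y across, z up.
- spoon (a point): the loose large spoon, on the draining mat. Steel, 188 mm long, 38 mm wide at the bowl; solid to the fingers: 28 mm wide and 15 mm high at the middle, narrower towards the handle and lower at both ends (grip near the middle, fingertips close to the surface); about 45 g. Point: its centre, half-way up; x towards the bowl, y across, z up.
- teaspoon_a (a point): one of two alike loose teaspoons, on the draining mat; either may lie on either side of the tray. Steel, 130 mm long, 26 mm wide at the bowl; solid to the fingers: 20 mm wide and 11 mm high at the middle, narrower towards the handle and lower at both ends (grip near the middle, fingertips close to the surface); about 20 g. Point: its centre, half-way up; x towards the bowl, y across, z up.
- teaspoon_b (a point): the other loose teaspoon. Steel, 130 mm long, 26 mm wide at the bowl; solid to the fingers: 20 mm wide and 11 mm high at the middle, narrower towards the handle and lower at both ends (grip near the middle, fingertips close to the surface); about 20 g. Point: its centre, half-way up; x towards the bowl, y across, z up.
- fork_tray: bamboo drawer-organiser tray with a grey felt floor, open above, fixed to the worktop. Outside 217 x 108 mm and 20 mm high; walls 4 mm, floor 4 mm, so 209 x 100 mm inside and 16 mm deep. Origin: centre of its underside, on the worktop. x along its length, y across it, z up. One of two alike long trays, side by side with their +x end away from the robot: the one in which a fork lies.
- spoon_tray: bamboo drawer-organiser tray with a grey felt floor, open above, fixed to the worktop. Outside 217 x 108 mm and 20 mm high; walls 4 mm, floor 4 mm, so 209 x 100 mm inside and 16 mm deep. Origin: centre of its underside, on the worktop. x along its length, y across it, z up. The other long tray: the one in which a spoon lies.
- teaspoon_tray: bamboo drawer-organiser tray with a grey felt floor, open above, fixed to the worktop. Outside 158 x 98 mm and 20 mm high; walls 4 mm, floor 4 mm, so 150 x 90 mm inside and 16 mm deep. Origin: centre of its underside, on the worktop. x along its length, y across it, z up. The short, empty tray, crosswise in front of the long ones.
- tray_fork (a point): the fork that already lies in fork_tray, loose, along the tray's +y side (left half), prongs away from the robot. Steel, 193 mm long, 26 mm wide at the prongs; solid to the fingers: 22 mm wide and 15 mm high at the middle, narrower towards the handle and lower at both ends (grip near the middle, fingertips close to the surface); about 40 g. Point: its centre, half-way up; x towards the prongs, y across, z up.
- tray_spoon (a point): the spoon that already lies in spoon_tray, loose, along the tray's +y side (left half), bowl away from the robot. Steel, 188 mm long, 38 mm wide at the bowl; solid to the fingers: 28 mm wide and 15 mm high at the middle, narrower towards the handle and lower at both ends (grip near the middle, fingertips close to the surface); about 45 g. Point: its centre, half-way up; x towards the bowl, y across, z up.

How it is judged:
At the end, for the whole second after the job is handed in: All six pieces in their kind's tray: centre within 15 mm of the tray's middle lengthwise and 48 mm (short tray 40 mm) across, flat on the floor (centre at most 17 mm up, teaspoons 14.5 mm; tilt under 0.2 rad), within 0.3 rad of lengthwise; loose fork and spoon heads away from the robot (x of fork in the frame of fork_tray between -0.015 and 0.015 m and y of fork in the frame of fork_tray between -0.048 and 0.048 m and z of fork in the frame of fork_tray between 0 and 0.017 m and angle between the x axis of each of fork, tray_fork and the x axis of fork_tray, either way round below 0.3 rad and angle between each of fork, tray_fork, spoon, tray_spoon, teaspoon_a, teaspoon_b's own z axis and vertical below 0.2 rad and x of tray_fork in the frame of fork_tray between -0.015 and 0.015 m and y of tray_fork in the frame of fork_tray between -0.048 and 0.048 m and z of tray_fork in the frame of fork_tray between 0 and 0.017 m and x of teaspoon_tray in the frame of fork below -0.05 m and x of spoon in the frame of spoon_tray between -0.015 and 0.015 m and y of spoon in the frame of spoon_tray between -0.048 and 0.048 m and z of spoon in the frame of spoon_tray between 0 and 0.017 m and angle between the x axis of each of spoon, tray_spoon and the x axis of spoon_tray, either way round below 0.3 rad and x of tray_spoon in the frame of spoon_tray between -0.015 and 0.015 m and y of tray_spoon in the frame of spoon_tray between -0.048 and 0.048 m and z of tray_spoon in the frame of spoon_tray between 0 and 0.017 m and x of teaspoon_tray in the frame of spoon below -0.05 m and x of teaspoon_a in the frame of teaspoon_tray between -0.015 and 0.015 m and y of teaspoon_a in the frame of teaspoon_tray between -0.04 and 0.04 m and z of teaspoon_a in the frame of teaspoon_tray between 0 and 0.0145 m and angle between the x axis of each of teaspoon_a, teaspoon_b and the x axis of teaspoon_tray, either way round below 0.3 rad and x of teaspoon_b in the frame of teaspoon_tray between -0.015 and 0.015 m and y of teaspoon_b in the frame of teaspoon_tray between -0.04 and 0.04 m and z of teaspoon_b in the frame of teaspoon_tray between 0 and 0.0145 m); the robot touches nothing.
It also fails if it takes over 106 s, if anything falls off the work surface, if the arm or the gripper's body presses on something with over 40 N, if the wrist force passes 120 N, or if a joint passes its speed limit or range.

## Robot

A 6-joint arm with a two-finger parallel gripper is mounted at the origin on a cart in front of the work surface, level with it; the furniture and walls round the work are solid. World frame = base frame: x ahead of the robot, y to its left, z up, the work surface at z = 0. Lengths are in m, angles in rad, forces in N, time in s.
With the tool pointing down it reaches from about 0.35 to 0.8 m from the base axis. Payload 7.3 kg.
Tool frame: the origin (TCP) lies at the very end of the fingers, on their centre line; the grasp point (between the pads) lies 19 mm behind it; z points along the fingers, y is the direction in which the jaws open and shut (so a half turn about z gives the same grasp; the last joint's range is limited). The gripper opens to 85 mm and grips with 20 to 120 N. Pads are 22 mm wide; open, the fingers measure 114 mm over their backs; the gripper's body (76 mm by 85 mm) begins 54 mm behind the grasp point. The pads swing forward as they close: fully open they stand 13 mm farther back than shut.
Start: joints at [1.113, 0.342, 1.524, -0, 1.275, -0.146], TCP at [0.161, 0.5, 0.231] pointing down, gripper open.
Joint ranges: [-2.53, 2.53], [-0.77, 2.02], [0.04, 2.7], [-1, 4.14], [0.28, 2.66], [-3.11, 3.11]. Speed limits (rad/s): [2.57, 2.57, 3.14, 3.14, 3.14, 3.14].

## Interface

Orientations are given as [roll, pitch, yaw] about the fixed x, y, z axes, in that order (R = Rz(yaw) Ry(pitch) Rx(roll)).
In Python, from bench import status, optics, workorder, models gives the robot as it stands.
- The arm moves only by the shell command python3 -m creep 'ROWS' [FORCE]. ROWS is JSON, a list of rows, each an object of numbers: "dx", "dy", "dz": the shift along the tool's x, y, z in m; "turn": the turn about the tool's z in degrees; "gripper": the opening, from 0 (shut) to 1 (fully open). In form: [{"dx": .., "dy": .., "dz": .., "turn": .., "gripper": ..}, ...]. A call has 1 to 10 rows; each row shifts and turns the pose as measured when the row begins, along the tool's axes as they then stand; what a row does not reach is not made up. A row lasts 1/8 s, in which the tool goes at most 62.5 mm and 10.7 degrees, less where a joint would pass 70% of its speed; a pose out of reach is approached as far as the arm can. A call with a gripper value outside its range is refused whole. The fingers move at their own pace and stop on an object; FORCE is the grip in N (left out, the last holds). Time passes only in rows, so rows that do not move let the fingers close. It gives the time, the measured TCP pose, the force and the opening at its end, in the units of the state.
- status.get_obs(): the state, without advancing time (a new reading comes with each control period).
- optics.snapshot(name): name is "side" or "top"; returns the picture (420x560x3 uint8, red, green, blue); there is no depth.
- optics.get_calibration(name): a dict with "fx", "fy", "cx", "cy" (pixels), "R" (3x3) and "t" (3): a world point X has camera coordinates R X + t. Camera axes: x right, y down, z forward; pixel columns grow to the right and rows downward; lengths in m; the calibration is good to about 2 mm. A picture is of the moment at which its call begins. get_calibration takes no time and is no camera call.
- workorder.finish_job(): hands the job in, once; it reports no verdict.
Trained networks look in the newest picture that a camera, given by its name, has taken for a name from the list of things; names that differ only in an ending like _2 or _b are one class to them, and where a whole thing is asked for, a point or a joint stands for the part that bears it (a point fixed in the world has none). Each returns a list of dicts, best first, with "p" (0 to 1); they miss things now and then, are a little off and sometimes report something else, mostly with a low value. They report only what shows in the picture. A call takes as long as a camera call.
- models.spot_in(name, camera): "xyz" ([x, y, z] in m, in the coordinates of the camera as it stood for that picture, good to about 4 mm: the middle of the surface that is visible of it).
- models.cut_out(name, camera): "mask" (420x560 bool, what is visible of it).
- models.pinpoint(name, camera): "xyz" ([x, y, z] in m, in the coordinates of the camera as it stood for that picture, good to about 4 mm: a listed point, or the origin of a listed thing).
The state is a dict: "clock": time; "q": joint angles; "qvel": joint speeds; "effort": joint torques, N m; "tool_pos": TCP position; "tcp_rot": TCP orientation; "force": force on the tool from outside, world axes, zero at the start; "torque": the same for the moment, N m; "gripper_width": finger opening in m.
Only numpy, scipy, OpenCV 4.12 (cv2) and the standard library are available. Lean on these libraries where they do the work, as an engineer would, in place of code of your own. Each camera call takes 0.05 s, during which the arm holds its last target. There are 200 camera calls.

## Working session

There is one attempt and no reset: what is moved stays moved. The work goes in short steps, Python scripts to look and compute and a shell command to move; the robot and the scene stay as the last step left them, time stands still between calls to the robot, and variables do not carry over. Pictures are saved under pics/ and viewed, about 12 in all and at most 16, crops included, and the job is handed in when it is done.

```bash
ls; mkdir -p pics; cat > h.py <<'E'
import numpy as np, cv2
from bench import status, optics, workorder, models
def world(cam,p):
    c=optics.get_calibration(cam); return np.array(c["R"]).T@(np.array(p)-np.array(c["t"]))
def ray(cam,u,v,z):
    c=optics.get_calibration(cam);R=np.array(c["R"]);t=np.array(c["t"])
    d=R.T@np.array([(u-c["cx"])/c["fx"],(v-c["cy"])/c["fy"],1]);o=-R.T@t
    return o+d*(z-o[2])/d[2]
def snap(cam,name):
    im=np.array(optics.snapshot(cam)); cv2.imwrite(f"pics/{name}.png",im[:,:,::-1]); return im
def st():
    o=status.get_obs(); print(o["clock"],np.round(o["tool_pos"],4),np.round(o["tcp_rot"],3),np.round(o["force"],1),o["gripper_width"])
E
python3 - <<'E'
from h import *
st()
snap("top","top0"); snap("side","side0")
for n in ["fork","spoon","teaspoon_a","fork_tray","spoon_tray","teaspoon_tray","tray_fork","tray_spoon"]:
    for d in models.pinpoint(n,"top")[:4]: print(n,round(d["p"],2),np.round(world("top",d["xyz"]),3))
for c in ("top","side"):
    k=optics.get_calibration(c); print(c,k["fx"],-np.array(k["R"]).T@np.array(k["t"]))
E
```

```text
pics
0.0 [0.1608 0.4993 0.2306] [-3.14 -0.    2.83] [-0.5  0.7 -1. ] 0.08542003001649195
fork 0.62 [ 0.509 -0.054  0.012]
spoon 0.72 [ 0.45  -0.158  0.008]
spoon 0.36 [0.642 0.167 0.008]
teaspoon_a 0.53 [ 0.506 -0.262  0.007]
teaspoon_a 0.52 [ 0.451 -0.363  0.01 ]
teaspoon_a 0.52 [ 0.472  0.166 -0.   ]
fork_tray 0.74 [ 0.64   0.135 -0.002]
spoon_tray 0.7 [0.637 0.291 0.01 ]
spoon_tray 0.68 [ 0.451 -0.161  0.009]
spoon_tray 0.67 [ 0.645  0.265 -0.001]
spoon_tray 0.49 [ 0.507 -0.264  0.011]
teaspoon_tray 0.86 [ 0.474  0.164 -0.003]
tray_fork 0.56 [0.641 0.162 0.012]
tray_spoon 0.73 [0.639 0.29  0.007]
top 472.3273222157504 [ 0.30000283 -0.05107876  1.08733407]
side 531.0092765158065 [0.59957537 0.99533349 0.75067282]
```

View pics/top0.png

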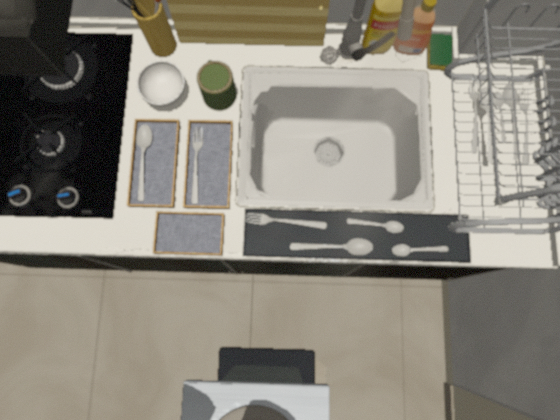

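View pics/side0.png

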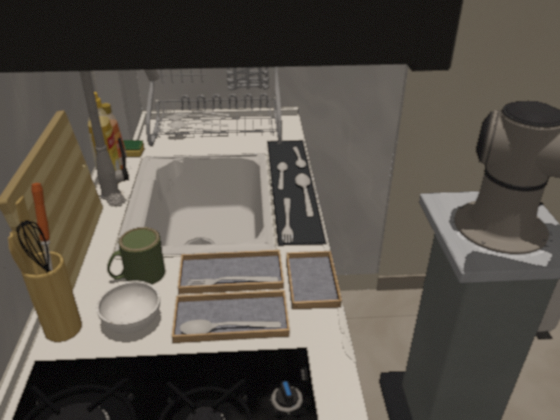

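```bash
python3 - <<'E'
from h import *
snap("top","top0b")
for n in ["fork","spoon","teaspoon_a","fork_tray","spoon_tray","teaspoon_tray"]:
    for d in models.cut_out(n,"top")[:4]:
        m=np.array(d["mask"])
        if m.sum()<20: continue
        v,u=np.nonzero(m); P=np.array([ray("top",a,b,0.008)[:2] for a,b in zip(u,v)])
        r=cv2.minAreaRect(P.astype(np.float32)*1000)
        c=P.mean(0); w,V=np.linalg.eigh(np.cov((P-c).T)); ax=V[:,1]; s=(P-c)@ax; q=(P-c)@V[:,0]
        print(n,round(d["p"],2),m.sum(),"mean px",u.mean().round(),v.mean().round(),"midpt",(c+ax*(s.max()+s.min())/2).round(4),"L",(s.max()-s.min()).round(3),"ang",np.degrees(np.arctan2(ax[1],ax[0])).round(1),"w+/-",[np.ptp(q[s>s.max()-.04]).round(3),np.ptp(q[s<s.min()+.04]).round(3)],"rect",np.round(r[0]),np.round(r[1]),round(r[2]))
E
```

```text
fork 0.88 311 mean px 286.0 222.0 midpt [ 0.5054 -0.0545] L 0.18 ang 86.5 w+/- [np.float64(0.019), np.float64(0.012)] rect [506. -55.] [180.  20.] 88
spoon 0.6 566 mean px 340.0 247.0 midpt [ 0.4504 -0.1596] L 0.186 ang 91.4 w+/- [np.float64(0.012), np.float64(0.037)] rect [ 449. -160.] [ 37. 186.] 2
teaspoon_a 0.85 312 mean px 380.0 225.0 midpt [ 0.505  -0.2611] L 0.128 ang 83.5 w+/- [np.float64(0.011), np.float64(0.027)] rect [ 501. -261.] [128.  26.] 88
teaspoon_a 0.82 242 mean px 413.0 250.0 midpt [ 0.4489 -0.3635] L 0.126 ang 93.6 w+/- [np.float64(0.023), np.float64(0.01)] rect [ 448. -363.] [ 23. 126.] 2
fork_tray 0.74 695 mean px 340.0 246.0 midpt [ 0.4505 -0.1596] L 0.186 ang 91.5 w+/- [np.float64(0.016), np.float64(0.039)] rect [ 450. -160.] [ 39. 186.] 2Traceback (most recent call last):
  File "<stdin>", line 7, in <module>
  File "h.py", line 6, in ray
    c=optics.get_calibration(cam);R=np.array(c["R"]);t=np.array(c["t"])
ValueError: time passes only in moves, steps and waits
```

The top view shows the fork at px (286,222) with prongs left (+y), and the spoon at (340,247) with its bowl right. The teaspoons are at (380,225) and (413,250). The fork tray is the right long tray, about (209,165); the spoon tray is at (155,165) and the short tray at (190,233). The side view agrees. Next I'll measure the trays more closely.

```bash
cat >> h.py <<'E'
_c={}
def rays(cam,u,v,z):
    if cam not in _c: _c[cam]=optics.get_calibration(cam)
    c=_c[cam];R=np.array(c["R"]);o=-R.T@np.array(c["t"])
    d=np.stack([(u-c["cx"])/c["fx"],(v-c["cy"])/c["fy"],np.ones(len(u))],1)@R
    return (o+d*((z-o[2])/d[:,2])[:,None])[:,:2]
def go(x,y,yaw,z=None):
    "print tool-frame shift: turn first, then dx,dy after the turn; yaw deg"
    o=status.get_obs();p=o["tool_pos"];y0=np.degrees(o["tcp_rot"][2])
    turn=-((yaw-y0+180)%360-180);a=np.radians(yaw);e=np.array([x-p[0],y-p[1]])
    print("turn %.1f dx %.4f dy %.4f dz %s"%(turn,e@[np.cos(a),np.sin(a)],e@[np.sin(a),-np.cos(a)],None if z is None else round(p[2]-z,4)))
E
python3 - <<'E'
from h import *
im=cv2.imread("pics/top0.png")
hsv=cv2.cvtColor(im,cv2.COLOR_BGR2HSV)
# bamboo rim : brownish
m=((hsv[...,1]>70)&(hsv[...,0]>5)&(hsv[...,0]<28)).astype(np.uint8)
m[:110]=0; m[265:]=0; m[:,245:]=0; m[:,:115]=0
n,l,s,c=cv2.connectedComponentsWithStats(m,connectivity=8)
for i in range(1,n):
    if s[i,4]<60: continue
    v,u=np.nonzero(l==i)
    r=cv2.minAreaRect(np.stack([u,v],1).astype(np.float32)); print(i,s[i],np.round(r[0],1),np.round(r[1],1),round(r[2],1))
    hi=rays("top",u,v,.02); lo=rays("top",u,v,.0)
    # robust outer edges (2nd/98th pct)
    print("  z.02 x",np.round(np.percentile(hi[:,0],[1,99]),4),"y",np.round(np.percentile(hi[:,1],[1,99]),4),
          " z0 x",np.round(np.percentile(lo[:,0],[1,99]),4),"y",np.round(np.percentile(lo[:,1],[1,99]),4))
cr=cv2.resize(im[112:260,122:240],None,fx=4,fy=4,interpolation=cv2.INTER_CUBIC); cv2.imwrite("pics/crop0.png",cr)
go(.505,-.0665,86.5,.12)
E
```

```text
6 [127 119  53  88 531] [153.2 162.6] [46.7 88.2] 4.0
  z.02 x [0.5308 0.7453] y [0.2071 0.3154]  z0 x [0.5351 0.7536] y [0.212  0.3223]
8 [183 121  49  87 409] [207.8 164. ] [45.4 88.2] 2.9
  z.02 x [0.5312 0.7463] y [0.0791 0.1852]  z0 x [0.5355 0.7546] y [0.0815 0.1897]
21 [153 212  71  43 346] [188.1 233.1] [69.4 41.5] 1.5
  z.02 x [0.4228 0.5184] y [0.0886 0.2445]  z0 x [0.4251 0.5225] y [0.0912 0.25  ]
turn 75.6 dx -0.5441 dy 0.3779 dz 0.1113
```

View pics/crop0.png

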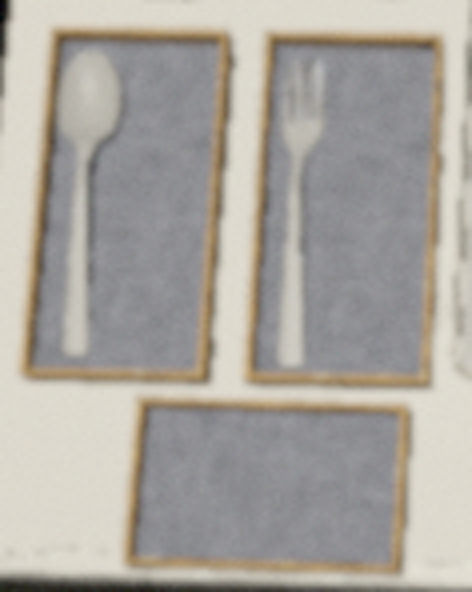

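The crop shows all three trays clearly. One spoon and one fork each lie on the left side of their tray, heads away from the robot. Next I'll work out the rim corners in world coordinates.

```bash
python3 - <<'E'
from h import *
T=dict(spoon=[(55,32),(228,35),(208,380),(24,376)],fork=[(267,36),(441,38),(430,383),(248,381)],tea=[(140,401),(410,409),(400,572),(128,565)],
 spoonpiece=[(94,48),(75,355)],forkpiece=[(308,58),(290,366)])
for k,c in T.items():
    c=np.array(c,float); P=rays("top",122+(c[:,0]+.5)/4-.5,112+(c[:,1]+.5)/4-.5,.01 if "piece" in k else .02)
    print(k,P.round(3).tolist(),"mean",P.mean(0).round(4))
    d=P[0]-P[-1]; print("  ang of left edge",np.degrees(np.arctan2(d[1],d[0])).round(1), [np.linalg.norm(P[i]-P[i-1]).round(3) for i in range(len(P))])
E
```

```text
spoon [[0.744, 0.315], [0.745, 0.21], [0.531, 0.205], [0.53, 0.312]] mean [0.6374 0.2608]
  ang of left edge 0.7 [np.float64(0.213), np.float64(0.105), np.float64(0.214), np.float64(0.107)]
fork [[0.745, 0.187], [0.746, 0.081], [0.533, 0.077], [0.531, 0.182]] mean [0.6387 0.1317]
  ang of left edge 1.2 [np.float64(0.214), np.float64(0.105), np.float64(0.213), np.float64(0.105)]
tea [[0.517, 0.244], [0.517, 0.087], [0.423, 0.088], [0.422, 0.242]] mean [0.4701 0.1653]
  ang of left edge 0.9 [np.float64(0.095), np.float64(0.156), np.float64(0.094), np.float64(0.154)]
spoonpiece [[0.738, 0.294], [0.546, 0.287]] mean [0.642  0.2904]
  ang of left edge 2.0 [np.float64(0.192), np.float64(0.192)]
forkpiece [[0.735, 0.163], [0.543, 0.16]] mean [0.6391 0.1617]
  ang of left edge 0.7 [np.float64(0.192), np.float64(0.192)]
```

```bash
python3 -m creep '[{"dz":0,"turn":9.5,"gripper":1},{"turn":9.5},{"turn":9.5},{"turn":9.5},{"turn":9.5},{"turn":9.5},{"turn":9.5},{"turn":9.1}]' 40
```

```text
invalid input
```

```bash
python3 -m creep '[{"dx":0,"dy":0,"dz":0,"turn":9.5,"gripper":1},{"dx":0,"dy":0,"dz":0,"turn":9.5,"gripper":1},{"dx":0,"dy":0,"dz":0,"turn":9.5,"gripper":1},{"dx":0,"dy":0,"dz":0,"turn":9.5,"gripper":1},{"dx":0,"dy":0,"dz":0,"turn":9.5,"gripper":1},{"dx":0,"dy":0,"dz":0,"turn":9.5,"gripper":1},{"dx":0,"dy":0,"dz":0,"turn":9.5,"gripper":1},{"dx":0,"dy":0,"dz":0,"turn":9.1,"gripper":1}]' 40; python3 -c "
from h import *
go(.505,-.0665,86.5,.12)"
```

```text
clock: 1.75
tool_pos: [0.161, 0.4997, 0.2315]
tcp_rot: [3.141, -0.0, 1.467]
force: [-0.4, -0.1, 0.2]
gripper_width: 0.0852
turn -2.4 dx -0.5442 dy 0.3779 dz 0.1115
```

```bash
python3 -m creep '[{"dx":-0.03,"dy":0.05,"dz":0,"turn":-2.4,"gripper":0.9},{"dx":-0.03,"dy":0.05,"dz":0,"turn":0,"gripper":0.8},{"dx":-0.03,"dy":0.05,"dz":0,"turn":0,"gripper":0.6},{"dx":-0.04,"dy":0.045,"dz":0,"turn":0,"gripper":0.6},{"dx":-0.05,"dy":0.035,"dz":0,"turn":0,"gripper":0.6},{"dx":-0.055,"dy":0.025,"dz":0,"turn":0,"gripper":0.6},{"dx":-0.055,"dy":0.025,"dz":0,"turn":0,"gripper":0.6},{"dx":-0.055,"dy":0.025,"dz":0,"turn":0,"gripper":0.6},{"dx":-0.06,"dy":0.01,"dz":0,"turn":0,"gripper":0.6},{"dx":-0.06,"dy":0.01,"dz":0,"turn":0,"gripper":0.6}]' ; python3 -c "
from h import *
go(.505,-.0665,86.5,.06)"
```

```text
clock: 3.0
tool_pos: [0.4655, 0.0038, 0.2312]
tcp_rot: [3.136, -0.004, 1.516]
force: [1.1, 0.7, 0.4]
gripper_width: 0.0512
turn 0.4 dx -0.0677 dy 0.0438 dz 0.1712
```

```bash
python3 -m creep '[{"dx":-0.0225,"dy":0.0145,"dz":0.03,"turn":0.4,"gripper":0.43},{"dx":-0.0225,"dy":0.0145,"dz":0.04,"turn":0,"gripper":0.43},{"dx":-0.0225,"dy":0.0145,"dz":0.04,"turn":0,"gripper":0.43},{"dx":0,"dy":0,"dz":0.04,"turn":0,"gripper":0.43},{"dx":0,"dy":0,"dz":0.02,"turn":0,"gripper":0.43},{"dx":0,"dy":0,"dz":0,"turn":0,"gripper":0.43}]' ; python3 -c "
from h import *
go(.505,-.0665,86.5,.009)
a=snap('top','t1');b=snap('side','s1')
v=np.vstack([cv2.resize(a[190:270,200:340],(700,400)),]);
cv2.imwrite('pics/c1.png',np.vstack([v,cv2.resize(b[130:260,220:400],(700,400))[:200]])[:,:,::-1])"
```

```text
clock: 3.75
tool_pos: [0.5093, -0.0743, 0.0579]
tcp_rot: [3.13, -0.002, 1.5]
force: [-0.7, 0.7, 1.2]
gripper_width: 0.0372
turn -0.5 dx 0.0076 dy -0.0048 dz 0.0489
```

View pics/s1.png

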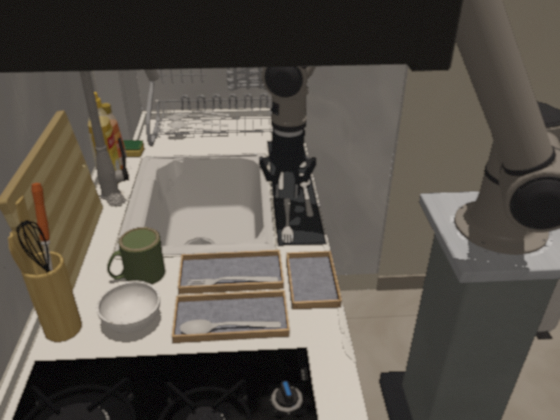

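The side view shows the jaws over the fork, about (288,195), with its prongs at (288,235). I'll descend with a small correction.

```bash
python3 -m creep '[{"dx":0.0076,"dy":-0.0048,"dz":0.015,"turn":0,"gripper":0.43},{"dx":0,"dy":0,"dz":0.015,"turn":0,"gripper":0.43},{"dx":0,"dy":0,"dz":0.012,"turn":0,"gripper":0.43},{"dx":0,"dy":0,"dz":0.005,"turn":0,"gripper":0.43},{"dx":0,"dy":0,"dz":0,"turn":0,"gripper":0.43}]' ; python3 -c "
from h import *
go(.505,-.0665,86.5,.008)"
```

```text
clock: 4.47
tool_pos: [0.5107, -0.0675, 0.0149]
tcp_rot: [3.118, 0.001, 1.501]
force: [-0.4, 0.3, -0.3]
gripper_width: 0.0371
turn -0.5 dx 0.0007 dy -0.0057 dz 0.0069
```

```bash
python3 -m creep '[{"dx":0,"dy":-0.0055,"dz":0.003,"turn":0,"gripper":0.43},{"dx":0,"dy":0,"dz":0.003,"turn":0,"gripper":0.43},{"dx":0,"dy":0,"dz":0,"turn":0,"gripper":0.43}]' ; python3 -c "
from h import *
go(.505,-.0665,86.5,.008)"
```

```text
clock: 4.85
tool_pos: [0.5052, -0.0673, 0.009]
tcp_rot: [3.117, 0.001, 1.501]
force: [0.1, -1.0, 0.3]
gripper_width: 0.0371
turn -0.5 dx 0.0008 dy -0.0003 dz 0.001
```

```bash
python3 -m creep '[{"dx":0,"dy":0,"dz":0,"turn":0,"gripper":0},{"dx":0,"dy":0,"dz":0,"turn":0,"gripper":0},{"dx":0,"dy":0,"dz":0,"turn":0,"gripper":0},{"dx":0,"dy":0,"dz":0,"turn":0,"gripper":0},{"dx":0,"dy":0,"dz":0,"turn":0,"gripper":0}]' 40
```

```text
clock: 5.48
tool_pos: [0.5056, -0.0674, 0.0093]
tcp_rot: [3.116, 0.001, 1.501]
force: [-0.3, 0.5, -0.6]
gripper_width: 0.012
```

```bash
python3 -m creep '[{"dx":0,"dy":0,"dz":-0.02,"turn":0,"gripper":0},{"dx":0,"dy":0,"dz":-0.04,"turn":0,"gripper":0},{"dx":0,"dy":0,"dz":-0.04,"turn":0,"gripper":0},{"dx":0,"dy":0,"dz":0,"turn":0,"gripper":0}]'; python3 -c "
from h import *
b=snap('side','s2')
cv2.imwrite('pics/c2.png',cv2.resize(b[120:280,220:380],(640,640))[:600,:,::-1])
go(.625,.1155,1)"
```

```text
clock: 5.98
tool_pos: [0.5025, -0.0671, 0.1113]
tcp_rot: [3.118, 0.001, 1.501]
force: [-0.8, -1.2, -1.1]
gripper_width: 0.0127
turn 85.0 dx 0.1267 dy -0.1801 dz None
```

View pics/c2.png

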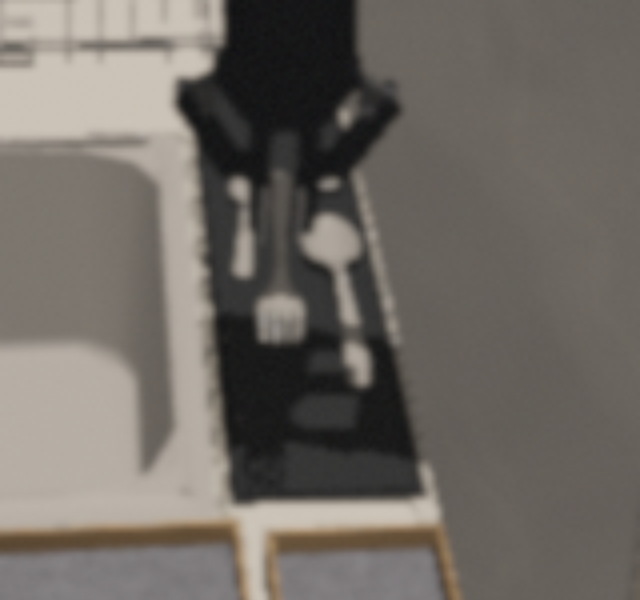

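The fork is held, and in the crop it hangs clear of the mat with prongs at (280,318). I'll carry it across now.

```bash
python3 -m creep '[{"dx":0.03,"dy":0.018,"dz":0,"turn":8,"gripper":0},{"dx":0.045,"dy":0.015,"dz":0,"turn":10,"gripper":0},{"dx":0.045,"dy":0.02,"dz":0,"turn":10,"gripper":0},{"dx":0.045,"dy":0.0,"dz":0,"turn":10,"gripper":0},{"dx":0.035,"dy":-0.01,"dz":0,"turn":10,"gripper":0},{"dx":0,"dy":0,"dz":0,"turn":10,"gripper":0},{"dx":0,"dy":0,"dz":0,"turn":10,"gripper":0},{"dx":0,"dy":0,"dz":0,"turn":7,"gripper":0},{"dx":0,"dy":0,"dz":0,"turn":0,"gripper":0}]'; python3 -c "
from h import *
go(.625,.1155,1)"
```

```text
clock: 7.15
tool_pos: [0.6186, 0.1128, 0.0945]
tcp_rot: [3.141, 0.005, 0.149]
force: [-0.1, -0.4, -0.9]
gripper_width: 0.013
turn 7.6 dx 0.0064 dy -0.0026 dz None
```

```bash
python3 -m creep '[{"dx":0.003,"dy":-0.0015,"dz":0,"turn":3.8,"gripper":0},{"dx":0.003,"dy":-0.0015,"dz":0,"turn":3.8,"gripper":0},{"dx":0,"dy":0,"dz":0.02,"turn":0,"gripper":0},{"dx":0,"dy":0,"dz":0.02,"turn":0,"gripper":0},{"dx":0,"dy":0,"dz":0,"turn":0,"gripper":0}]'; python3 -c "
from h import *
go(.625,.1155,1,.013)
a=snap('top','t3');b=snap('side','s3')
cv2.imwrite('pics/c3.png',np.hstack([cv2.resize(a[110:270,120:250],(390,480)),cv2.resize(b[220:350,170:300],(400,480))])[:,:,::-1])
for d in models.pinpoint('fork','side')[:3]: print(d['p'],world('side',d['xyz']).round(4))"
```

```text
clock: 7.78
tool_pos: [0.6214, 0.1159, 0.0482]
tcp_rot: [3.14, 0.013, 0.026]
force: [-0.8, -0.0, -1.2]
gripper_width: 0.0123
turn 0.5 dx 0.0036 dy 0.0004 dz 0.0352
0.75 [0.6325 0.1126 0.0473]
```

View pics/c3.png

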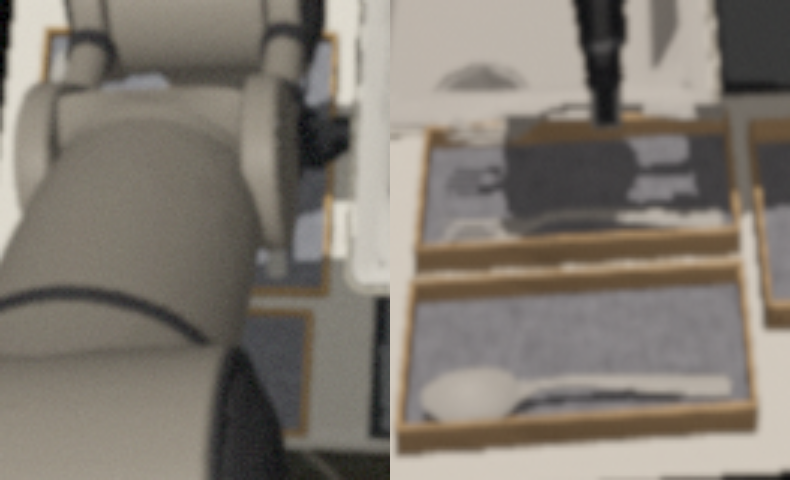

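The crop shows the fork held over the right half of its tray. The network puts its centre at (0.6325, 0.1126), as expected. I'll lower it.

```bash
python3 -m creep '[{"dx":0.004,"dy":0,"dz":0.01,"turn":0.5,"gripper":0},{"dx":0,"dy":0,"dz":0.01,"turn":0,"gripper":0},{"dx":0,"dy":0,"dz":0.01,"turn":0,"gripper":0},{"dx":0,"dy":0,"dz":0.004,"turn":0,"gripper":0},{"dx":0,"dy":0,"dz":0,"turn":0,"gripper":0}]'; python3 -c "
from h import *
go(.625,.1155,1,.0125)"
```

```text
clock: 8.55
tool_pos: [0.6279, 0.1161, 0.0156]
tcp_rot: [3.14, 0.006, 0.017]
force: [0.4, 0.6, -1.0]
gripper_width: 0.0124
turn -0.0 dx -0.0029 dy 0.0006 dz 0.0031
```

```bash
python3 -m creep '[{"dx":0,"dy":0,"dz":0.004,"turn":0,"gripper":0},{"dx":0,"dy":0,"dz":0,"turn":0,"gripper":0},{"dx":0,"dy":0,"dz":0,"turn":0,"gripper":0.28},{"dx":0,"dy":0,"dz":0,"turn":0,"gripper":0.28},{"dx":0,"dy":0,"dz":0,"turn":0,"gripper":0.28},{"dx":0,"dy":0,"dz":-0.02,"turn":0,"gripper":0.28},{"dx":0,"dy":0,"dz":-0.04,"turn":0,"gripper":0.28},{"dx":0,"dy":0,"dz":-0.05,"turn":0,"gripper":0.5},{"dx":0,"dy":0,"dz":0,"turn":0,"gripper":0.5}]'; python3 -c "
from h import *
b=snap('side','s4')
for d in models.pinpoint('fork','side')[:3]: print(d['p'],world('side',d['xyz']).round(4))
go(.4504,-.1366,91.4)"
```

```text
clock: 9.68
tool_pos: [0.6291, 0.1163, 0.1254]
tcp_rot: [3.14, 0.005, 0.017]
force: [0.2, -1.1, -0.8]
gripper_width: 0.0424
0.53 [0.64   0.1159 0.0118]
turn -90.4 dx -0.2483 dy -0.1822 dz None
```

```bash
python3 -m creep '[{"dx":-0.03,"dy":0.04,"dz":0,"turn":0,"gripper":0.5},{"dx":-0.038,"dy":0.054,"dz":0,"turn":0,"gripper":0.5},{"dx":-0.038,"dy":0.054,"dz":0,"turn":0,"gripper":0.5},{"dx":-0.038,"dy":0.054,"dz":0,"turn":0,"gripper":0.5},{"dx":-0.033,"dy":0.05,"dz":0,"turn":-8,"gripper":0.5},{"dx":0,"dy":0,"dz":0,"turn":-10.5,"gripper":0.5},{"dx":0,"dy":0,"dz":0,"turn":-10.5,"gripper":0.5},{"dx":0,"dy":0,"dz":0,"turn":-10.5,"gripper":0.5},{"dx":0,"dy":0,"dz":0,"turn":-10.5,"gripper":0.5},{"dx":0,"dy":0,"dz":0,"turn":-10.5,"gripper":0.5}]';python3 -c "
from h import *
go(.4504,-.1376,91.4,.045)"
```

```text
clock: 11.02
tool_pos: [0.4462, -0.1335, 0.1093]
tcp_rot: [-3.103, 0.011, 1.102]
force: [-0.8, -0.1, -0.4]
gripper_width: 0.0424
turn -28.3 dx -0.0042 dy 0.0041 dz 0.0643
```

```bash
python3 -m creep '[{"dx":0,"dy":0,"dz":0.01,"turn":-10,"gripper":0.47},{"dx":0,"dy":0,"dz":0.01,"turn":-10,"gripper":0.47},{"dx":0,"dy":0,"dz":0.02,"turn":-7,"gripper":0.47},{"dx":0,"dy":0,"dz":0.02,"turn":0,"gripper":0.47},{"dx":0,"dy":0,"dz":0,"turn":0,"gripper":0.47},{"dx":0,"dy":0,"dz":0,"turn":0,"gripper":0.47}]';python3 -c "
from h import *
go(.4504,-.1376,91.4,.008); st()
snap('side','s5')
for d in models.pinpoint('spoon','side')[:3]: print(d['p'],world('side',d['xyz']).round(4))"
```

```text
clock: 11.78
tool_pos: [0.4384, -0.1306, 0.0416]
tcp_rot: [-3.089, -0.015, 1.59]
force: [0.2, 0.0, 0.4]
gripper_width: 0.0402
turn -0.3 dx -0.0073 dy 0.0118 dz 0.0336
11.775 [ 0.4384 -0.1306  0.0416] [-3.089 -0.015  1.59 ] [0.2 0.  0.4] 0.040172209561054634
0.74 [ 0.4505 -0.1623  0.0095]
```

```bash
python3 -m creep '[{"dx":-0.0035,"dy":0.007,"dz":0,"turn":0,"gripper":0.47},{"dx":-0.0035,"dy":0.0065,"dz":0.008,"turn":0,"gripper":0.47},{"dx":0,"dy":0,"dz":0.01,"turn":0,"gripper":0.47},{"dx":0,"dy":0,"dz":0.008,"turn":0,"gripper":0.47},{"dx":0,"dy":0,"dz":0.004,"turn":0,"gripper":0.47},{"dx":0,"dy":0,"dz":0,"turn":0,"gripper":0.47}]';python3 -c "
from h import *
go(.4504,-.1376,91.4,.008); st()"
```

```text
clock: 12.62
tool_pos: [0.4522, -0.1377, 0.0096]
tcp_rot: [-3.091, -0.014, 1.59]
force: [0.3, -0.0, 0.3]
gripper_width: 0.0402
turn -0.3 dx 0.0002 dy -0.0018 dz 0.0016
12.625 [ 0.4522 -0.1377  0.0096] [-3.091 -0.014  1.59 ] [ 0.3 -0.   0.3] 0.04017223858603624
```

```bash
python3 -m creep '[{"dx":0,"dy":-0.001,"dz":0.001,"turn":0,"gripper":0},{"dx":0,"dy":0,"dz":0,"turn":0,"gripper":0},{"dx":0,"dy":0,"dz":0,"turn":0,"gripper":0},{"dx":0,"dy":0,"dz":0,"turn":0,"gripper":0},{"dx":0,"dy":0,"dz":0,"turn":0,"gripper":0},{"dx":0,"dy":0,"dz":-0.02,"turn":0,"gripper":0},{"dx":0,"dy":0,"dz":-0.04,"turn":0,"gripper":0},{"dx":0,"dy":0,"dz":-0.04,"turn":0,"gripper":0},{"dx":0,"dy":0,"dz":0,"turn":0,"gripper":0}]' 50;python3 -c "
from h import *
b=snap('side','s6')
cv2.imwrite('pics/c6.png',cv2.resize(b[100:260,230:370],(560,600))[:,:,::-1])
for d in models.pinpoint('spoon','side')[:3]: print(d['p'],world('side',d['xyz']).round(4))
go(.6155,.2430,181)"
```

```text
clock: 13.75
tool_pos: [0.4568, -0.1389, 0.1173]
tcp_rot: [-3.095, -0.012, 1.59]
force: [0.2, 0.7, -0.2]
gripper_width: -0.0001
0.64 [ 0.4495 -0.1604  0.008 ]
turn -89.9 dx -0.1672 dy 0.3781 dz None
```

View pics/c6.png

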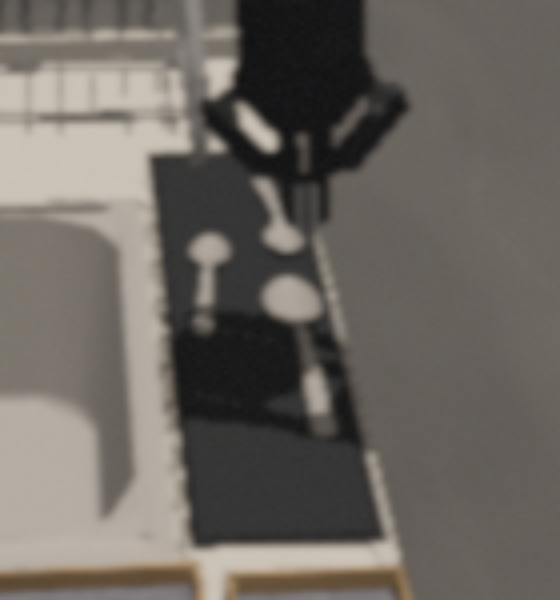

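The grip missed: the spoon still lies on the mat at (300,350) because the handle tapers off low. I'll regrip nearer the middle and lower.

```bash
python3 -m creep '[{"dx":-0.007,"dy":-0.002,"dz":0.02,"turn":0,"gripper":0.5},{"dx":-0.007,"dy":0,"dz":0.03,"turn":0,"gripper":0.5},{"dx":0,"dy":0,"dz":0.02,"turn":0,"gripper":0.5},{"dx":0,"dy":0,"dz":0.015,"turn":0,"gripper":0.5},{"dx":0,"dy":0,"dz":0.0,"turn":0,"gripper":0.5},{"dx":0,"dy":0,"dz":0,"turn":0,"gripper":0.5}]';python3 -c "
from h import *
go(.4500,-.1535,91.4,.005); st()"
```

```text
clock: 14.6
tool_pos: [0.443, -0.1487, 0.0197]
tcp_rot: [-3.076, -0.022, 1.59]
force: [1.3, -0.4, -0.7]
gripper_width: 0.0426
turn -0.3 dx -0.0050 dy 0.0068 dz 0.0147
14.6 [ 0.443  -0.1487  0.0197] [-3.076 -0.022  1.59 ] [ 1.3 -0.4 -0.7] 0.04260332445566727
```

```bash
python3 -m creep '[{"dx":-0.005,"dy":0.0075,"dz":0,"turn":0,"gripper":0.5},{"dx":0,"dy":0,"dz":0.005,"turn":0,"gripper":0.5},{"dx":0,"dy":0,"dz":0.005,"turn":0,"gripper":0.5},{"dx":0,"dy":0,"dz":0.003,"turn":0,"gripper":0.5},{"dx":0,"dy":0,"dz":0,"turn":0,"gripper":0.5}]';python3 -c "
from h import *
go(.4500,-.1535,91.4,.005); st()"
```

```text
clock: 15.22
tool_pos: [0.451, -0.1539, 0.0062]
tcp_rot: [-3.078, -0.021, 1.59]
force: [0.1, 0.3, 0.7]
gripper_width: 0.0428
turn -0.3 dx 0.0004 dy -0.0010 dz 0.0012
15.225 [ 0.451  -0.1539  0.0062] [-3.078 -0.021  1.59 ] [0.1 0.3 0.7] 0.04276188898734248
```

```bash
python3 -m creep '[{"dx":0,"dy":-0.001,"dz":0.001,"turn":0,"gripper":0},{"dx":0,"dy":0,"dz":0,"turn":0,"gripper":0},{"dx":0,"dy":0,"dz":0,"turn":0,"gripper":0},{"dx":0,"dy":0,"dz":0,"turn":0,"gripper":0},{"dx":0,"dy":0,"dz":0,"turn":0,"gripper":0},{"dx":0,"dy":0,"dz":-0.01,"turn":0,"gripper":0},{"dx":0,"dy":0,"dz":-0.02,"turn":0,"gripper":0},{"dx":0,"dy":0,"dz":-0.03,"turn":0,"gripper":0},{"dx":0,"dy":0,"dz":-0.02,"turn":0,"gripper":0},{"dx":0,"dy":0,"dz":0,"turn":0,"gripper":0}]' 50;python3 -c "
from h import *
b=snap('side','s7')
for d in models.pinpoint('spoon','side')[:3]: print(d['p'],world('side',d['xyz']).round(4))
st();go(.632,.2430,181)"
```

```text
clock: 16.48
tool_pos: [0.4553, -0.1556, 0.0898]
tcp_rot: [-3.079, -0.021, 1.59]
force: [0.6, 0.4, -0.9]
gripper_width: 0.0244
0.57 [ 0.455  -0.1633  0.0911]
16.575 [ 0.4542 -0.1551  0.0881] [-3.076 -0.022  1.59 ] [-0.3 -0.4 -0.5] 0.024366637883927292
turn -89.9 dx -0.1847 dy 0.3949 dz None
```

```bash
python3 -m creep '[{"dx":0.03,"dy":0.012,"dz":-0.01,"turn":0,"gripper":0},{"dx":0.05,"dy":0.022,"dz":-0.01,"turn":0,"gripper":0},{"dx":0.05,"dy":0.022,"dz":0,"turn":0,"gripper":0},{"dx":0.05,"dy":0.022,"dz":0,"turn":0,"gripper":0},{"dx":0.05,"dy":0.022,"dz":0,"turn":0,"gripper":0},{"dx":0.05,"dy":0.022,"dz":0,"turn":0,"gripper":0},{"dx":0.05,"dy":0.022,"dz":0,"turn":0,"gripper":0},{"dx":0.04,"dy":0.018,"dz":0,"turn":-5,"gripper":0},{"dx":0.02,"dy":0.01,"dz":0,"turn":-10,"gripper":0},{"dx":0,"dy":0,"dz":0,"turn":-10,"gripper":0}]';python3 -c "
from h import *
st();go(.630,.2430,181)"
```

```text
clock: 17.82
tool_pos: [0.617, 0.2508, 0.0904]
tcp_rot: [-3.073, -0.057, 2.034]
force: [0.3, -0.9, -1.1]
gripper_width: 0.0246
17.825 [0.617  0.2508 0.0904] [-3.073 -0.057  2.034] [ 0.3 -0.9 -1.1] 0.02462461196953395
turn -64.5 dx -0.0128 dy -0.0081 dz None
```

```bash
python3 -m creep '[{"dx":0,"dy":0,"dz":0,"turn":-9,"gripper":0},{"dx":0,"dy":0,"dz":0,"turn":-9,"gripper":0},{"dx":0,"dy":0,"dz":0,"turn":-9,"gripper":0},{"dx":0,"dy":0,"dz":0,"turn":-9,"gripper":0},{"dx":0,"dy":0,"dz":0,"turn":-9,"gripper":0},{"dx":0,"dy":0,"dz":0,"turn":-9,"gripper":0},{"dx":0,"dy":0,"dz":0,"turn":-9,"gripper":0},{"dx":0,"dy":0,"dz":0,"turn":0,"gripper":0},{"dx":0,"dy":0,"dz":0,"turn":0,"gripper":0}]';python3 -c "
from h import *
st();go(.630,.2430,181,.045)
b=snap('side','s8')
cv2.imwrite('pics/c8.png',cv2.resize(b[220:350,150:300],(690,598))[:,:,::-1])
for d in models.pinpoint('spoon','side')[:3]: print(d['p'],world('side',d['xyz']).round(4))"
```

```text
clock: 18.95
tool_pos: [0.6096, 0.2496, 0.0736]
tcp_rot: [3.125, -0.112, -3.113]
force: [0.6, -0.1, -0.1]
gripper_width: 0.0247
18.95 [0.6096 0.2496 0.0736] [ 3.125 -0.112 -3.113] [ 0.6 -0.1 -0.1] 0.02469184926631994
turn 0.7 dx -0.0202 dy -0.0070 dz 0.0286
0.75 [0.616  0.2487 0.0768]
```

View pics/c8.png

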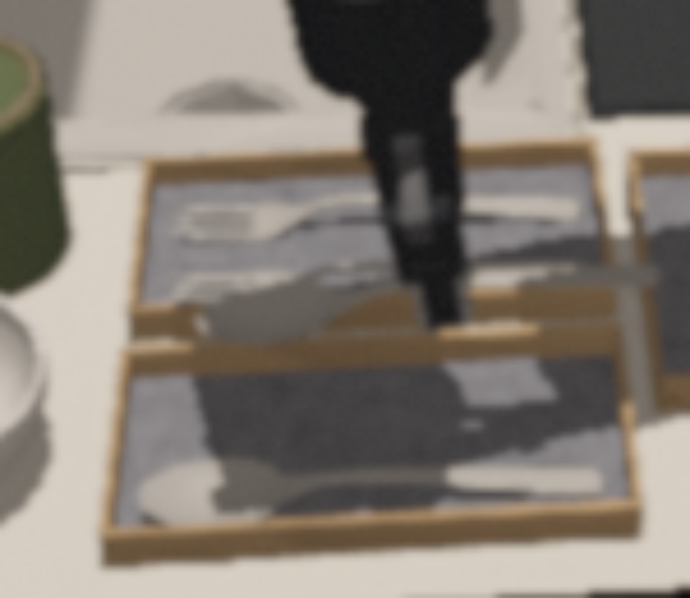

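The crop shows the spoon held over the right half of its tray, pitched a few degrees with the bowl low. I'll add a full 3D shift helper to compensate.

```bash
cat >> h.py <<'E'
from scipy.spatial.transform import Rotation as Ro
def go3(x,y,z,yaw=None):
    o=status.get_obs();R=Ro.from_euler("xyz",o["tcp_rot"]).as_matrix()
    d=R.T@(np.array([x,y,z])-o["tool_pos"]); a=np.degrees(o["tcp_rot"][2])
    print("pos",np.round(o["tool_pos"],4),"rpy",np.round(o["tcp_rot"],3),"w",round(o["gripper_width"],4),"tool d",d.round(4),"turn",None if yaw is None else round(-((yaw-a+180)%360-180),1))
E
python3 -m creep '[{"dx":-0.008,"dy":-0.0035,"dz":0.005,"turn":0,"gripper":0},{"dx":-0.008,"dy":-0.0035,"dz":0.008,"turn":0.7,"gripper":0},{"dx":-0.007,"dy":0,"dz":0.008,"turn":0,"gripper":0},{"dx":0,"dy":0,"dz":0.005,"turn":0,"gripper":0},{"dx":0,"dy":0,"dz":0,"turn":0,"gripper":0},{"dx":0,"dy":0,"dz":0,"turn":0,"gripper":0}]'; python3 -c "
from h import *
go3(.630,.243,.013,181)"
```

```text
clock: 19.8
tool_pos: [0.6313, 0.2428, 0.0425]
tcp_rot: [3.127, -0.113, -3.128]
force: [0.1, -0.0, 0.0]
gripper_width: 0.0246
pos [0.6313 0.2428 0.0425] rpy [ 3.127 -0.113 -3.128] w 0.0246 tool d [-0.002  -0.0002  0.0295] turn -0.2
```

```bash
python3 -m creep '[{"dx":-0.001,"dy":0,"dz":0.008,"turn":0,"gripper":0},{"dx":-0.001,"dy":0,"dz":0.008,"turn":0,"gripper":0},{"dx":0,"dy":0,"dz":0.007,"turn":0,"gripper":0},{"dx":0,"dy":0,"dz":0.003,"turn":0,"gripper":0},{"dx":0,"dy":0,"dz":0,"turn":0,"gripper":0}]'; python3 -c "
from h import *
go3(.630,.243,.013,181)"
```

```text
clock: 20.42
tool_pos: [0.63, 0.2435, 0.0148]
tcp_rot: [3.127, -0.113, -3.127]
force: [0.8, 0.2, -0.2]
gripper_width: 0.0244
pos [0.63   0.2435 0.0148] rpy [ 3.127 -0.113 -3.127] w 0.0244 tool d [-0.0002 -0.0005  0.0018] turn -0.2
```

```bash
python3 -m creep '[{"dx":0,"dy":0,"dz":0.003,"turn":0,"gripper":0},{"dx":0,"dy":0,"dz":0.002,"turn":0,"gripper":0},{"dx":0,"dy":0,"dz":0,"turn":0,"gripper":0.38},{"dx":0,"dy":0,"dz":0,"turn":0,"gripper":0.38},{"dx":0,"dy":0,"dz":0,"turn":0,"gripper":0.38},{"dx":-0.0015,"dy":0,"dz":-0.015,"turn":0,"gripper":0.38},{"dx":0.003,"dy":0,"dz":-0.03,"turn":0,"gripper":0.38},{"dx":0.005,"dy":0,"dz":-0.05,"turn":0,"gripper":0.5},{"dx":0,"dy":0,"dz":-0.02,"turn":0,"gripper":0.5}]'; python3 -c "
from h import *
b=snap('side','s9')
for n in ('spoon','fork'):
  for d in models.pinpoint(n,'side')[:4]: print(n,d['p'],world('side',d['xyz']).round(4))
go3(.503,-.255,.1,85)"
```

```text
clock: 21.55
tool_pos: [0.6367, 0.2418, 0.1304]
tcp_rot: [3.127, -0.112, -3.127]
force: [0.8, -1.2, 0.4]
gripper_width: 0.0428
spoon 0.91 [0.6327 0.2446 0.0083]
fork 0.7 [0.6445 0.117  0.0108]
pos [0.6359 0.2416 0.1273] rpy [ 3.127 -0.115 -3.127] w 0.0428 tool d [ 0.1358 -0.4952  0.0362] turn 95.8
```

```bash
cat >> h.py <<'E'
def tilt():
    R=Ro.from_euler("xyz",status.get_obs()["tcp_rot"]).as_matrix(); print("tool z",R[:,2].round(3))
E
python3 -m creep '[{"dx":0,"dy":0,"dz":0,"turn":9.6,"gripper":0.5},{"dx":0,"dy":0,"dz":0,"turn":9.6,"gripper":0.5},{"dx":0,"dy":0,"dz":0,"turn":9.6,"gripper":0.5},{"dx":0,"dy":0,"dz":0,"turn":9.6,"gripper":0.5},{"dx":0,"dy":0,"dz":0,"turn":9.6,"gripper":0.5},{"dx":0,"dy":0,"dz":0,"turn":9.6,"gripper":0.5},{"dx":0,"dy":0,"dz":0,"turn":9.6,"gripper":0.5},{"dx":0,"dy":0,"dz":0,"turn":9.6,"gripper":0.5},{"dx":0,"dy":0,"dz":0,"turn":9.6,"gripper":0.5},{"dx":0,"dy":0,"dz":0,"turn":7,"gripper":0.5}]'; python3 -c "
from h import *
tilt();go3(.503,-.255,.1,85)"
```

```text
clock: 22.95
tool_pos: [0.6275, 0.2396, 0.11]
tcp_rot: [-2.998, 0.009, 1.471]
force: [-0.9, -0.1, -0.0]
gripper_width: 0.0426
tool z [-0.143  0.006 -0.99 ]
pos [0.6275 0.2396 0.11  ] rpy [-2.998  0.009  1.471] w 0.0426 tool d [-0.5044 -0.0718  0.0249] turn -0.7
```

```bash
python3 -m creep '[{"dx":-0.05,"dy":-0.012,"dz":0,"turn":0,"gripper":0.5},{"dx":-0.06,"dy":-0.012,"dz":0,"turn":0,"gripper":0.5},{"dx":-0.06,"dy":-0.012,"dz":0,"turn":0,"gripper":0.5},{"dx":-0.06,"dy":-0.012,"dz":0,"turn":0,"gripper":0.5},{"dx":-0.06,"dy":-0.012,"dz":0,"turn":0,"gripper":0.5}]'; python3 -c "
from h import *
tilt();go3(.503,-.255,.1,85)"; python3 -m creep '[{"dx":-0.06,"dy":-0.005,"dz":0,"turn":0,"gripper":0.5},{"dx":-0.06,"dy":-0.005,"dz":0,"turn":0,"gripper":0.5},{"dx":-0.06,"dy":-0.005,"dz":0,"turn":0,"gripper":0.5},{"dx":-0.02,"dy":0,"dz":0,"turn":0,"gripper":0.5}]'; python3 -c "
from h import *
tilt();go3(.503,-.255,.1,85)"
```

```text
clock: 23.58
tool_pos: [0.5336, -0.0454, 0.1132]
tcp_rot: [-2.986, 0.009, 1.478]
force: [-0.2, 0.5, 0.2]
gripper_width: 0.0427
tool z [-0.155  0.005 -0.988]
pos [ 0.5336 -0.0454  0.1132] rpy [-2.986  0.009  1.478] w 0.0427 tool d [-0.2114 -0.0085  0.0168] turn -0.3
clock: 24.08
tool_pos: [0.4943, -0.2503, 0.1129]
tcp_rot: [-2.977, 0.007, 1.475]
force: [-0.0, 0.0, 0.4]
gripper_width: 0.0426
tool z [-0.163  0.009 -0.987]
pos [ 0.4943 -0.2503  0.1129] rpy [-2.977  0.007  1.475] w 0.0426 tool d [-0.0037  0.0111  0.0113] turn -0.5
```

```bash
t(){ python3 -c "
from h import *
tilt();go3(.503,-.255,.1,85)"; }
python3 -m creep '[{"dx":0,"dy":0.06,"dz":0,"turn":0,"gripper":0.5},{"dx":0,"dy":0,"dz":0,"turn":0,"gripper":0.5}]' >/dev/null; t
python3 -m creep '[{"dx":0,"dy":0.0,"dz":-0.06,"turn":0,"gripper":0.5},{"dx":0,"dy":0,"dz":0,"turn":0,"gripper":0.5}]' >/dev/null; t
python3 -m creep '[{"dx":0,"dy":-0.06,"dz":0,"turn":0,"gripper":0.5},{"dx":0,"dy":0,"dz":0,"turn":0,"gripper":0.5}]' >/dev/null; t
python3 -m creep '[{"dx":0,"dy":0.0,"dz":0.06,"turn":0,"gripper":0.5},{"dx":0,"dy":0,"dz":0,"turn":0,"gripper":0.5}]' >/dev/null; t
```

```text
tool z [-0.17   0.014 -0.985]
pos [ 0.5518 -0.2565  0.0989] rpy [-2.97   0.003  1.471] w 0.0427 tool d [-0.0033 -0.0482  0.0073] turn -0.7
tool z [-0.175  0.018 -0.984]
pos [ 0.5613 -0.2551  0.1565] rpy [-2.964 -0.     1.473] w 0.0425 tool d [-0.0056 -0.0471  0.0658] turn -0.6
tool z [-0.185  0.023 -0.982]
pos [ 0.4984 -0.2459  0.1622] rpy [-2.954 -0.005  1.475] w 0.0428 tool d [-0.0089  0.0169  0.06  ] turn -0.5
tool z [-0.184  0.023 -0.983]
pos [ 0.4872 -0.2433  0.1023] rpy [-2.955 -0.006  1.476] w 0.0425 tool d [-0.0102  0.0169 -0.001 ] turn -0.4
```

```bash
t(){ python3 -c "
from h import *
tilt();go3(.503,-.255,.1,85)"; }
python3 -m creep '[{"dx":0,"dy":0,"dz":-0.06,"turn":0,"gripper":0.5},{"dx":0,"dy":0,"dz":-0.06,"turn":0,"gripper":0.5},{"dx":0,"dy":0,"dz":0,"turn":0,"gripper":0.5}]' >/dev/null; t
python3 -m creep '[{"dx":0,"dy":0,"dz":0.012,"turn":0,"gripper":0.5},{"dx":0,"dy":0,"dz":0.012,"turn":0,"gripper":0.5},{"dx":0,"dy":0,"dz":0.012,"turn":0,"gripper":0.5},{"dx":0,"dy":0,"dz":0.012,"turn":0,"gripper":0.5},{"dx":0,"dy":0,"dz":0.012,"turn":0,"gripper":0.5},{"dx":0,"dy":0,"dz":0.012,"turn":0,"gripper":0.5},{"dx":0,"dy":0,"dz":0,"turn":0,"gripper":0.5}]' >/dev/null; t
```

```text
tool z [-0.178  0.02  -0.984]
pos [ 0.5135 -0.2462  0.2289] rpy [-2.961 -0.004  1.477] w 0.0426 tool d [-0.0101  0.0136  0.1285] turn -0.4
tool z [-0.184  0.024 -0.983]
pos [ 0.4983 -0.2433  0.1503] rpy [-2.955 -0.007  1.478] w 0.0426 tool d [-0.0116  0.015   0.0483] turn -0.3
```

```bash
t(){ python3 -c "
from h import *
tilt();go3(.503,-.255,.1,85)"; }
python3 -m creep '[{"dx":0,"dy":0,"dz":-0.06,"turn":0,"gripper":0.5},{"dx":0,"dy":0,"dz":-0.06,"turn":0,"gripper":0.5},{"dx":0,"dy":0,"dz":-0.06,"turn":0,"gripper":0.5},{"dx":0,"dy":0,"dz":0,"turn":0,"gripper":0.5}]' >/dev/null; t
python3 -m creep '[{"dx":0,"dy":0,"dz":0.06,"turn":0,"gripper":0.5},{"dx":0,"dy":0,"dz":0.06,"turn":0,"gripper":0.5},{"dx":0,"dy":0,"dz":0.06,"turn":0,"gripper":0.5},{"dx":0,"dy":0,"dz":0,"turn":0,"gripper":0.5}]' >/dev/null; t
python3 -m creep '[{"dx":0,"dy":0.05,"dz":0,"turn":0,"gripper":0.5},{"dx":0,"dy":0.05,"dz":0,"turn":0,"gripper":0.5},{"dx":0,"dy":0,"dz":0,"turn":0,"gripper":0.5}]' >/dev/null; t
python3 -m creep '[{"dx":0,"dy":-0.05,"dz":0,"turn":0,"gripper":0.5},{"dx":0,"dy":-0.05,"dz":0,"turn":0,"gripper":0.5},{"dx":0,"dy":0,"dz":0,"turn":0,"gripper":0.5}]' >/dev/null; t
```

```text
tool z [-0.183  0.024 -0.983]
pos [ 0.5322 -0.2478  0.3331] rpy [-2.956 -0.007  1.477] w 0.0428 tool d [-0.0115  0.015   0.2343] turn -0.4
tool z [-0.179  0.022 -0.984]
pos [ 0.4989 -0.2435  0.1521] rpy [-2.961 -0.005  1.478] w 0.0423 tool d [-0.0113  0.0144  0.0503] turn -0.3
tool z [-0.171  0.018 -0.985]
pos [ 0.6023 -0.2544  0.1408] rpy [-2.969e+00 -1.000e-03  1.477e+00] w 0.0428 tool d [-0.0099 -0.0903  0.0572] turn -0.4
tool z [-0.165  0.013 -0.986]
pos [ 0.5037 -0.2461  0.1637] rpy [-2.975e+00  2.000e-03  1.478e+00] w 0.0428 tool d [-0.0088  0.0107  0.0628] turn -0.3
```

```bash
t(){ python3 -c "
from h import *
tilt();go3(.503,-.255,.1,85);print(status.get_obs()['clock'])"; }
python3 -m creep '[{"dx":0,"dy":0.06,"dz":0,"turn":0,"gripper":0.5},{"dx":0,"dy":0.06,"dz":0,"turn":0,"gripper":0.5},{"dx":0,"dy":0,"dz":0,"turn":0,"gripper":0.5},{"dx":0,"dy":-0.06,"dz":0,"turn":0,"gripper":0.5},{"dx":0,"dy":-0.06,"dz":0,"turn":0,"gripper":0.5},{"dx":0,"dy":0,"dz":0,"turn":0,"gripper":0.5}]' >/dev/null; t
python3 -m creep '[{"dx":0,"dy":0.06,"dz":0,"turn":0,"gripper":0.5},{"dx":0,"dy":0.06,"dz":0,"turn":0,"gripper":0.5},{"dx":0,"dy":-0.06,"dz":0,"turn":0,"gripper":0.5},{"dx":0,"dy":-0.06,"dz":0,"turn":0,"gripper":0.5},{"dx":0,"dy":0.06,"dz":0,"turn":0,"gripper":0.5},{"dx":0,"dy":0.06,"dz":0,"turn":0,"gripper":0.5},{"dx":0,"dy":-0.06,"dz":0,"turn":0,"gripper":0.5},{"dx":0,"dy":-0.06,"dz":0,"turn":0,"gripper":0.5},{"dx":0,"dy":0,"dz":0,"turn":0,"gripper":0.5}]' >/dev/null; t
```

```text
tool z [-0.157  0.007 -0.988]
pos [ 0.5055 -0.2474  0.1705] rpy [-2.984  0.007  1.477] w 0.0427 tool d [-0.0073  0.0093  0.07  ] turn -0.4
28.825
tool z [-0.198  0.031 -0.98 ]
pos [ 0.5079 -0.2487  0.1418] rpy [-2.94  -0.012  1.475] w 0.0427 tool d [-0.0073  0.0041  0.0417] turn -0.5
29.95
```

```bash
t(){ python3 -c "
from h import *
tilt();go3(.503,-.255,.1,85);print(status.get_obs()['clock'])"; }
python3 -m creep '[{"dx":0,"dy":-0.06,"dz":0,"turn":0,"gripper":0.5},{"dx":0,"dy":0.06,"dz":0,"turn":0,"gripper":0.5},{"dx":0,"dy":0,"dz":0,"turn":0,"gripper":0.5}]' >/dev/null; t
python3 -m creep '[{"dx":0,"dy":0,"dz":0.06,"turn":0,"gripper":0.5},{"dx":0,"dy":0,"dz":-0.06,"turn":0,"gripper":0.5},{"dx":0,"dy":0,"dz":0,"turn":0,"gripper":0.5}]' >/dev/null; t
python3 -m creep '[{"dx":0,"dy":0,"dz":-0.06,"turn":0,"gripper":0.5},{"dx":0,"dy":0,"dz":0.06,"turn":0,"gripper":0.5},{"dx":0,"dy":0,"dz":0,"turn":0,"gripper":0.5}]' >/dev/null; t
```

```text
tool z [-0.209  0.038 -0.977]
pos [ 0.5004 -0.2443  0.1413] rpy [-2.928 -0.018  1.473] w 0.0428 tool d [-0.0111  0.0123  0.0394] turn -0.6
30.325
tool z [-0.21   0.038 -0.977]
pos [ 0.501  -0.2437  0.1369] rpy [-2.928 -0.018  1.475] w 0.0427 tool d [-0.0117  0.0108  0.0352] turn -0.5
30.7
tool z [-0.197  0.03  -0.98 ]
pos [ 0.5063 -0.2463  0.1391] rpy [-2.942 -0.012  1.475] w 0.0427 tool d [-0.0094  0.0053  0.0387] turn -0.5
31.075
```

```bash
t(){ python3 -c "
from h import *
tilt();go3(.503,-.255,.1,85);print(status.get_obs()['clock'])"; }
python3 -m creep '[{"dx":0,"dy":0,"dz":-0.06,"turn":0,"gripper":0.5},{"dx":0,"dy":0,"dz":0.06,"turn":0,"gripper":0.5},{"dx":0,"dy":0,"dz":0,"turn":0,"gripper":0.5},{"dx":0,"dy":0,"dz":-0.06,"turn":0,"gripper":0.5},{"dx":0,"dy":0,"dz":0.06,"turn":0,"gripper":0.5},{"dx":0,"dy":0,"dz":0,"turn":0,"gripper":0.5},{"dx":0,"dy":0,"dz":-0.06,"turn":0,"gripper":0.5},{"dx":0,"dy":0,"dz":0.06,"turn":0,"gripper":0.5},{"dx":0,"dy":0,"dz":0,"turn":0,"gripper":0.5}]' >/dev/null; t
python3 -m creep '[{"dx":0,"dy":0,"dz":-0.06,"turn":0,"gripper":0.5},{"dx":0,"dy":0,"dz":0.06,"turn":0,"gripper":0.5},{"dx":0,"dy":0,"dz":-0.06,"turn":0,"gripper":0.5},{"dx":0,"dy":0,"dz":0.06,"turn":0,"gripper":0.5},{"dx":0,"dy":0,"dz":-0.06,"turn":0,"gripper":0.5},{"dx":0,"dy":0,"dz":0.06,"turn":0,"gripper":0.5},{"dx":0,"dy":0,"dz":0,"turn":0,"gripper":0.5}]' >/dev/null; t
```

```text
tool z [-0.139 -0.004 -0.99 ]
pos [ 0.5331 -0.2601  0.1796] rpy [-3.003  0.018  1.476] w 0.0427 tool d [ 0.0036 -0.0191  0.083 ] turn -0.4
32.2
tool z [-0.141 -0.004 -0.99 ]
pos [ 0.5318 -0.2574  0.1989] rpy [-3.001  0.017  1.477] w 0.0425 tool d [ 0.0014 -0.0148  0.102 ] turn -0.4
33.075
```

```bash
t(){ python3 -c "
from h import *
tilt();go3(.503,-.255,.1,85);print(status.get_obs()['clock'])"; }
python3 -m creep '[{"dx":0,"dy":0,"dz":-0.06,"turn":0,"gripper":0.5},{"dx":0,"dy":0,"dz":0.06,"turn":0,"gripper":0.5},{"dx":0,"dy":0,"dz":0,"turn":0,"gripper":0.5},{"dx":0,"dy":0,"dz":-0.06,"turn":0,"gripper":0.5},{"dx":0,"dy":0,"dz":0.06,"turn":0,"gripper":0.5},{"dx":0,"dy":0,"dz":0,"turn":0,"gripper":0.5},{"dx":0,"dy":0,"dz":-0.06,"turn":0,"gripper":0.5},{"dx":0,"dy":0,"dz":0.06,"turn":0,"gripper":0.5},{"dx":0,"dy":0,"dz":0,"turn":0,"gripper":0.5}]' >/dev/null; t
python3 -m creep '[{"dx":0,"dy":0,"dz":-0.06,"turn":0,"gripper":0.5},{"dx":0,"dy":0,"dz":0.06,"turn":0,"gripper":0.5},{"dx":0,"dy":0,"dz":0,"turn":0,"gripper":0.5},{"dx":0,"dy":0,"dz":-0.06,"turn":0,"gripper":0.5},{"dx":0,"dy":0,"dz":0.06,"turn":0,"gripper":0.5},{"dx":0,"dy":0,"dz":0,"turn":0,"gripper":0.5},{"dx":0,"dy":0,"dz":-0.06,"turn":0,"gripper":0.5},{"dx":0,"dy":0,"dz":0.06,"turn":0,"gripper":0.5},{"dx":0,"dy":0,"dz":0,"turn":0,"gripper":0.5}]' >/dev/null; t
```

```text
tool z [-0.054 -0.055 -0.997]
pos [ 0.5632 -0.2735  0.2635] rpy [-3.093  0.06   1.474] w 0.0425 tool d [ 0.0225 -0.0537  0.1652] turn -0.5
34.2
tool z [ 0.035 -0.108 -0.994]
pos [ 0.5886 -0.2858  0.3349] rpy [3.096 0.104 1.467] w 0.0426 tool d [ 0.046  -0.0989  0.2271] turn -0.9
35.325
```

```bash
python3 -m creep '[{"dx":0.012,"dy":-0.025,"dz":0.045,"turn":1,"gripper":0.5},{"dx":0.012,"dy":-0.025,"dz":0.045,"turn":0,"gripper":0.5},{"dx":0.012,"dy":-0.025,"dz":0.045,"turn":0,"gripper":0.5},{"dx":0.008,"dy":-0.02,"dz":0.045,"turn":0,"gripper":0.5},{"dx":0,"dy":0,"dz":0,"turn":0,"gripper":0.45},{"dx":0,"dy":0,"dz":0,"turn":0,"gripper":0.45}]' ; python3 -c "
from h import *
tilt();go3(.505,-.258,.04,83.5)"
```

```text
clock: 36.08
tool_pos: [0.5387, -0.2704, 0.19]
tcp_rot: [3.014, 0.14, 1.44]
force: [0.2, -0.5, 0.4]
gripper_width: 0.0384
tool z [ 0.109 -0.154 -0.982]
pos [ 0.5387 -0.2704  0.19  ] rpy [3.014 0.14  1.44 ] w 0.0384 tool d [ 0.0287 -0.0536  0.1418] turn -1.0
```

```bash
t(){ python3 -c "
from h import *
tilt();go3(.505,-.258,.04,83.5);print(status.get_obs()['clock'])"; }
python3 -m creep '[{"dx":0,"dy":0.06,"dz":0,"turn":0,"gripper":0.5},{"dx":0,"dy":0.06,"dz":0,"turn":0,"gripper":0.5},{"dx":0,"dy":-0.06,"dz":0,"turn":0,"gripper":0.5},{"dx":0,"dy":-0.06,"dz":0,"turn":0,"gripper":0.5},{"dx":0,"dy":0.06,"dz":0,"turn":0,"gripper":0.5},{"dx":0,"dy":0.06,"dz":0,"turn":0,"gripper":0.5},{"dx":0,"dy":-0.06,"dz":0,"turn":0,"gripper":0.5},{"dx":0,"dy":-0.06,"dz":0,"turn":0,"gripper":0.5},{"dx":0,"dy":0,"dz":0,"turn":0,"gripper":0.5}]' >/dev/null; t
python3 -m creep '[{"dx":0,"dy":-0.06,"dz":0,"turn":0,"gripper":0.5},{"dx":0,"dy":0.06,"dz":0,"turn":0,"gripper":0.5},{"dx":0,"dy":0,"dz":0,"turn":0,"gripper":0.5}]' >/dev/null; t
```

```text
tool z [ 0.105 -0.153 -0.983]
pos [ 0.5497 -0.2772  0.1921] rpy [3.017 0.139 1.44 ] w 0.0427 tool d [ 0.0343 -0.065   0.1418] turn -1.0
37.2
tool z [ 0.082 -0.139 -0.987]
pos [ 0.534  -0.2696  0.1869] rpy [3.042 0.129 1.442] w 0.0423 tool d [ 0.0266 -0.0445  0.1409] turn -0.9
37.575
```

```bash
t(){ python3 -c "
from h import *
tilt();go3(.505,-.258,.04,83.5);print(status.get_obs()['clock'])"; }
python3 -m creep '[{"dx":0,"dy":-0.06,"dz":0,"turn":0,"gripper":0.5},{"dx":0,"dy":0.06,"dz":0,"turn":0,"gripper":0.5},{"dx":0,"dy":0,"dz":0,"turn":0,"gripper":0.5},{"dx":0,"dy":-0.06,"dz":0,"turn":0,"gripper":0.5},{"dx":0,"dy":0.06,"dz":0,"turn":0,"gripper":0.5},{"dx":0,"dy":0,"dz":0,"turn":0,"gripper":0.5},{"dx":0,"dy":-0.06,"dz":0,"turn":0,"gripper":0.5},{"dx":0,"dy":0.06,"dz":0,"turn":0,"gripper":0.5},{"dx":0,"dy":0,"dz":0,"turn":0,"gripper":0.5}]' >/dev/null; t
```

```text
tool z [ 0.043 -0.117 -0.992]
pos [ 0.5055 -0.255   0.1843] rpy [3.085 0.112 1.448] w 0.0429 tool d [ 0.013  -0.0083  0.1435] turn -0.5
38.7
```

```bash
python3 -m creep '[{"dx":0.004,"dy":-0.003,"dz":0.035,"turn":0,"gripper":0.43},{"dx":0.004,"dy":-0.003,"dz":0.035,"turn":0,"gripper":0.43},{"dx":0.004,"dy":-0.002,"dz":0.035,"turn":0,"gripper":0.43},{"dx":0,"dy":0,"dz":0.03,"turn":0,"gripper":0.43},{"dx":0,"dy":0,"dz":0,"turn":0,"gripper":0.43},{"dx":0,"dy":0,"dz":0,"turn":0,"gripper":0.43}]' ; python3 -c "
from h import *
tilt();go3(.505,-.258,.0075,83.5)
a=snap('side','s10')
for d in models.pinpoint('teaspoon_a','side')[:3]: print(d['p'],world('side',d['xyz']).round(4))"
```

```text
clock: 39.45
tool_pos: [0.5253, -0.2704, 0.065]
tcp_rot: [3.046, 0.13, 1.445]
force: [0.1, 0.4, 0.1]
gripper_width: 0.0365
tool z [ 0.078 -0.14  -0.987]
pos [ 0.5253 -0.2704  0.065 ] rpy [3.046 0.13  1.445] w 0.0365 tool d [ 0.0172 -0.0269  0.0534] turn -0.7
0.62 [ 0.5104 -0.2621  0.0039]
0.42 [ 0.455  -0.3625  0.0088]
```

```bash
python3 -m creep '[{"dx":0.008,"dy":-0.06,"dz":0,"turn":0,"gripper":0.43},{"dx":0.0,"dy":0.045,"dz":0,"turn":0,"gripper":0.43},{"dx":0,"dy":0,"dz":0,"turn":0,"gripper":0.43},{"dx":0,"dy":-0.06,"dz":0,"turn":0,"gripper":0.43},{"dx":0,"dy":0.055,"dz":0,"turn":0,"gripper":0.43},{"dx":0,"dy":0,"dz":0,"turn":0,"gripper":0.43},{"dx":0,"dy":-0.06,"dz":0,"turn":0,"gripper":0.43},{"dx":0,"dy":0.06,"dz":0,"turn":0,"gripper":0.43},{"dx":0,"dy":0,"dz":0,"turn":0,"gripper":0.43}]' ; python3 -c "
from h import *
tilt();go3(.505,-.258,.02,83.5)"
```

```text
clock: 40.67
tool_pos: [0.4549, -0.2291, 0.0459]
tcp_rot: [3.131, 0.092, 1.453]
force: [0.1, -1.6, -0.8]
gripper_width: 0.0362
tool z [-0.    -0.093 -0.996]
pos [ 0.4549 -0.2291  0.0459] rpy [3.131 0.092 1.453] w 0.0362 tool d [-0.0203  0.0528  0.0284] turn -0.3
```

```bash
python3 -m creep '[{"dx":-0.01,"dy":0.027,"dz":0,"turn":0,"gripper":0.43},{"dx":-0.01,"dy":0.025,"dz":0,"turn":0,"gripper":0.43},{"dx":0,"dy":0,"dz":0,"turn":0,"gripper":0.43},{"dx":0,"dy":0,"dz":0,"turn":0,"gripper":0.43}]' ; python3 -c "
from h import *
tilt();go3(.505,-.258,.02,83.5)"
```

```text
clock: 41.18
tool_pos: [0.5052, -0.2548, 0.0521]
tcp_rot: [3.128, 0.094, 1.453]
force: [-0.4, -0.8, 0.0]
gripper_width: 0.037
tool z [ 0.002 -0.094 -0.996]
pos [ 0.5052 -0.2548  0.0521] rpy [3.128 0.094 1.453] w 0.037 tool d [-0.0002 -0.0003  0.0323] turn -0.2
```

```bash
python3 -m creep '[{"dx":0,"dy":0,"dz":0.014,"turn":0,"gripper":0.43},{"dx":0,"dy":0,"dz":0.014,"turn":0,"gripper":0.43},{"dx":0,"dy":0,"dz":0.01,"turn":0,"gripper":0.43},{"dx":0,"dy":0,"dz":0.003,"turn":0,"gripper":0.43},{"dx":0,"dy":0,"dz":0,"turn":0,"gripper":0.43}]' ; python3 -c "
from h import *
tilt();go3(.505,-.258,.0055,83.5)"
```

```text
clock: 41.8
tool_pos: [0.503, -0.2577, 0.0078]
tcp_rot: [3.132, 0.092, 1.453]
force: [-0.2, -0.1, 0.6]
gripper_width: 0.0366
tool z [-0.001 -0.093 -0.996]
pos [ 0.503  -0.2577  0.0078] rpy [3.132 0.092 1.453] w 0.0366 tool d [0.0002 0.002  0.0023] turn -0.2
```

```bash
python3 -m creep '[{"dx":0,"dy":0.002,"dz":0.0025,"turn":0,"gripper":0.43},{"dx":0,"dy":0,"dz":0,"turn":0,"gripper":0},{"dx":0,"dy":0,"dz":0,"turn":0,"gripper":0},{"dx":0,"dy":0,"dz":0,"turn":0,"gripper":0},{"dx":0,"dy":0,"dz":0,"turn":0,"gripper":0},{"dx":0,"dy":0,"dz":0,"turn":0,"gripper":0},{"dx":0,"dy":0,"dz":-0.015,"turn":0,"gripper":0},{"dx":0,"dy":0,"dz":-0.02,"turn":0,"gripper":0},{"dx":0,"dy":0,"dz":-0.03,"turn":0,"gripper":0},{"dx":0,"dy":0,"dz":0,"turn":0,"gripper":0}]' 40 ; python3 -c "
from h import *
tilt();go3(.488,.162,.09,90)
a=snap('side','s11')
for d in models.pinpoint('teaspoon_a','side')[:3]: print(d['p'],world('side',d['xyz']).round(4))"
```

```text
clock: 43.05
tool_pos: [0.5063, -0.2523, 0.0755]
tcp_rot: [3.128, 0.094, 1.453]
force: [0.1, -0.0, -0.3]
gripper_width: 0.0171
tool z [ 0.002 -0.094 -0.996]
pos [ 0.5063 -0.2523  0.0755] rpy [3.128 0.094 1.453] w 0.0171 tool d [ 0.4062 -0.066  -0.0536] turn -6.7
0.62 [ 0.4512 -0.3629  0.0094]
0.5 [ 0.5046 -0.2551  0.077 ]
```

```bash
python3 -m creep '[{"dx":0.04,"dy":-0.008,"dz":-0.012,"turn":-1,"gripper":0},{"dx":0.058,"dy":-0.01,"dz":-0.008,"turn":-1,"gripper":0},{"dx":0.058,"dy":-0.01,"dz":-0.007,"turn":-1,"gripper":0},{"dx":0.058,"dy":-0.01,"dz":-0.007,"turn":-1,"gripper":0},{"dx":0.058,"dy":-0.01,"dz":-0.007,"turn":-1,"gripper":0},{"dx":0.058,"dy":-0.006,"dz":-0.007,"turn":-1,"gripper":0},{"dx":0.04,"dy":0,"dz":-0.005,"turn":0,"gripper":0},{"dx":0,"dy":0,"dz":0,"turn":0,"gripper":0},{"dx":0,"dy":0,"dz":0,"turn":0,"gripper":0}]' ; python3 -c "
from h import *
tilt();go3(.487,.167,.05,90)"
```

```text
clock: 44.28
tool_pos: [0.4695, 0.1344, 0.0852]
tcp_rot: [-3.129, 0.092, 1.56]
force: [-0.4, -0.4, -0.3]
gripper_width: 0.0173
tool z [-0.014 -0.092 -0.996]
pos [0.4695 0.1344 0.0852] rpy [-3.129  0.092  1.56 ] w 0.0173 tool d [0.0359 0.0175 0.0318] turn -0.6
```

```bash
python3 -m creep '[{"dx":0.018,"dy":0.0085,"dz":0.01,"turn":-0.6,"gripper":0},{"dx":0.018,"dy":0.009,"dz":0.01,"turn":0,"gripper":0},{"dx":0,"dy":0,"dz":0.011,"turn":0,"gripper":0},{"dx":0,"dy":0,"dz":0,"turn":0,"gripper":0},{"dx":0,"dy":0,"dz":0,"turn":0,"gripper":0}]' ; python3 -c "
from h import *
tilt();go3(.487,.167,.013,90)
a=snap('side','s12')
cv2.imwrite('pics/c12.png',cv2.resize(a[190:320,250:370],(553,600))[:,:,::-1])
for d in models.pinpoint('teaspoon_a','side')[:3]: print(d['p'],world('side',d['xyz']).round(4))"
```

```text
clock: 44.9
tool_pos: [0.4866, 0.161, 0.0485]
tcp_rot: [-3.124, 0.094, 1.563]
force: [0.7, -0.3, -1.1]
gripper_width: 0.0175
tool z [-0.019 -0.094 -0.995]
pos [0.4866 0.161  0.0485] rpy [-3.124  0.094  1.563] w 0.0175 tool d [0.0093 0.001  0.0348] turn -0.4
0.53 [0.4864 0.1605 0.0488]
```

View pics/c12.png

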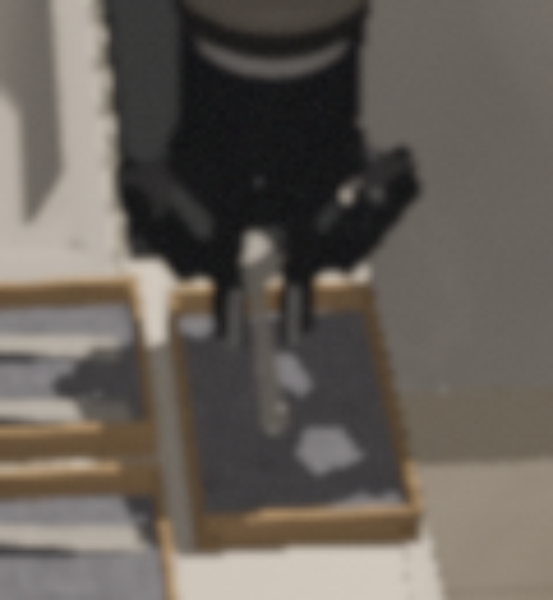

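The teaspoon hangs over the left half of the short tray, at (265,340) in the crop. I'll lower and release it.

```bash
python3 -m creep '[{"dx":0.0045,"dy":0.0005,"dz":0.012,"turn":0,"gripper":0},{"dx":0.0045,"dy":0.0005,"dz":0.012,"turn":0,"gripper":0},{"dx":0,"dy":0,"dz":0.01,"turn":0,"gripper":0},{"dx":0,"dy":0,"dz":0.002,"turn":0,"gripper":0},{"dx":0,"dy":0,"dz":0,"turn":0,"gripper":0}]' ; python3 -c "
from h import *
tilt();go3(.487,.167,.009,90);st()"
```

```text
clock: 45.62
tool_pos: [0.4868, 0.1672, 0.0093]
tcp_rot: [-3.124, 0.094, 1.564]
force: [0.5, -0.2, -0.9]
gripper_width: 0.0174
tool z [-0.018 -0.093 -0.995]
pos [0.4868 0.1672 0.0093] rpy [-3.124  0.094  1.564] w 0.0174 tool d [-0.0002  0.0002  0.0004] turn -0.4
45.625 [0.4868 0.1672 0.0093] [-3.124  0.094  1.564] [ 0.5 -0.2 -0.9] 0.017379100861677797
```

```bash
python3 -m creep '[{"dx":0,"dy":0,"dz":0.0015,"turn":0,"gripper":0},{"dx":0,"dy":0,"dz":0,"turn":0,"gripper":0.27},{"dx":0,"dy":0,"dz":0,"turn":0,"gripper":0.27},{"dx":0,"dy":0,"dz":0,"turn":0,"gripper":0.27},{"dx":0,"dy":0,"dz":-0.015,"turn":0,"gripper":0.27},{"dx":0,"dy":0,"dz":-0.025,"turn":0,"gripper":0.27},{"dx":0,"dy":0,"dz":-0.04,"turn":0,"gripper":0.43},{"dx":0,"dy":0,"dz":0,"turn":0,"gripper":0.43}]' ; python3 -c "
from h import *
a=snap('side','s13')
for d in models.pinpoint('teaspoon_a','side')[:3]: print(d['p'],world('side',d['xyz']).round(4))
tilt();go3(.4495,-.359,.06,93.6)"
```

```text
clock: 46.62
tool_pos: [0.4894, 0.1752, 0.0936]
tcp_rot: [-3.128, 0.093, 1.563]
force: [-0.1, 0.4, -0.1]
gripper_width: 0.0367
0.57 [0.4852 0.1677 0.0057]
tool z [-0.02  -0.094 -0.995]
pos [0.4874 0.1745 0.0906] rpy [-3.122  0.094  1.564] w 0.0365 tool d [-0.5285 -0.0324  0.0813] turn -4.0
```

```bash
python3 -m creep '[{"dx":-0.05,"dy":-0.003,"dz":0.003,"turn":-1,"gripper":0.43},{"dx":-0.06,"dy":-0.003,"dz":0.005,"turn":-1,"gripper":0.43},{"dx":-0.06,"dy":-0.003,"dz":0.005,"turn":-1,"gripper":0.43},{"dx":-0.06,"dy":-0.003,"dz":0.005,"turn":-1,"gripper":0.43},{"dx":-0.06,"dy":-0.003,"dz":0.005,"turn":0,"gripper":0.43},{"dx":-0.06,"dy":-0.003,"dz":0.005,"turn":0,"gripper":0.43},{"dx":-0.06,"dy":-0.003,"dz":0.005,"turn":0,"gripper":0.43},{"dx":-0.06,"dy":-0.003,"dz":0.005,"turn":0,"gripper":0.43},{"dx":-0.03,"dy":0,"dz":0.005,"turn":0,"gripper":0.43},{"dx":0,"dy":0,"dz":0,"turn":0,"gripper":0.43}]' ; python3 -c "
from h import *
tilt();go3(.449,-.366,.05,93.6)"
```

```text
clock: 47.98
tool_pos: [0.4789, -0.3414, 0.0841]
tcp_rot: [-3.1, 0.084, 1.639]
force: [0.1, 0.3, -0.1]
gripper_width: 0.0369
tool z [-0.036 -0.087 -0.996]
pos [ 0.4789 -0.3414  0.0841] rpy [-3.1    0.084  1.639] w 0.0369 tool d [-0.0195 -0.03    0.0372] turn 0.3
```

```bash
python3 -m creep '[{"dx":-0.01,"dy":-0.015,"dz":0.01,"turn":0,"gripper":0.43},{"dx":-0.0095,"dy":-0.015,"dz":0.015,"turn":0,"gripper":0.43},{"dx":0,"dy":0,"dz":0.012,"turn":0,"gripper":0.43},{"dx":0,"dy":0,"dz":0,"turn":0,"gripper":0.43},{"dx":0,"dy":0,"dz":0,"turn":0,"gripper":0.43}]' ; python3 -c "
from h import *
tilt();go3(.449,-.366,.006,93.6)
snap('side','s14')
for d in models.pinpoint('teaspoon_a','side')[:3]: print(d['p'],world('side',d['xyz']).round(4))"
```

```text
clock: 48.6
tool_pos: [0.4457, -0.362, 0.0461]
tcp_rot: [-3.095, 0.079, 1.643]
force: [-0.1, -0.2, 1.1]
gripper_width: 0.037
tool z [-0.04  -0.082 -0.996]
pos [ 0.4457 -0.362   0.0461] rpy [-3.095  0.079  1.643] w 0.037 tool d [-0.001   0.0048  0.0402] turn 0.6
0.66 [0.4897 0.1656 0.0078]
0.43 [ 0.4548 -0.3638  0.0111]
0.29 [0.6408 0.295  0.0103]
```

```bash
python3 -m creep '[{"dx":-0.001,"dy":0.005,"dz":0.012,"turn":0,"gripper":0.43},{"dx":0,"dy":0.001,"dz":0.012,"turn":0,"gripper":0.43},{"dx":0,"dy":0,"dz":0.01,"turn":0,"gripper":0.43},{"dx":0,"dy":0,"dz":0.004,"turn":0,"gripper":0.43},{"dx":0,"dy":0,"dz":0,"turn":0,"gripper":0.43}]' ; python3 -c "
from h import *
tilt();go3(.4495,-.366,.006,93.6)"
```

```text
clock: 49.32
tool_pos: [0.4513, -0.3657, 0.0054]
tcp_rot: [-3.096, 0.079, 1.644]
force: [-0.6, 0.3, -0.3]
gripper_width: 0.0369
tool z [-0.04  -0.082 -0.996]
pos [ 0.4513 -0.3657  0.0054] rpy [-3.096  0.079  1.644] w 0.0369 tool d [-0.0002 -0.0018 -0.0005] turn 0.6
```

```bash
python3 -m creep '[{"dx":0,"dy":0,"dz":0,"turn":0,"gripper":0},{"dx":0,"dy":0,"dz":0,"turn":0,"gripper":0},{"dx":0,"dy":0,"dz":0,"turn":0,"gripper":0},{"dx":0,"dy":0,"dz":0,"turn":0,"gripper":0},{"dx":0,"dy":0,"dz":0,"turn":0,"gripper":0},{"dx":0,"dy":0,"dz":-0.015,"turn":0,"gripper":0},{"dx":0,"dy":0,"dz":-0.02,"turn":0,"gripper":0},{"dx":0,"dy":0,"dz":-0.03,"turn":0,"gripper":0},{"dx":0,"dy":0,"dz":0,"turn":0,"gripper":0}]' 40 ; python3 -c "
from h import *
tilt();go3(.451,.164,.09,90)
a=snap('side','s15')
for d in models.pinpoint('teaspoon_a','side')[:3]: print(d['p'],world('side',d['xyz']).round(4))"
```

```text
clock: 50.45
tool_pos: [0.4547, -0.3608, 0.0758]
tcp_rot: [-3.098, 0.082, 1.644]
force: [0.6, -0.2, 0.0]
gripper_width: 0.0177
tool z [-0.037 -0.084 -0.996]
pos [ 0.4547 -0.3608  0.0758] rpy [-3.098  0.082  1.644] w 0.0177 tool d [ 0.5208  0.0322 -0.0583] turn 4.2
0.37 [ 0.6451  0.1324 -0.003 ]
```

```bash
python3 -m creep '[{"dx":0.04,"dy":0.003,"dz":-0.012,"turn":1,"gripper":0},{"dx":0.06,"dy":0.003,"dz":-0.008,"turn":1,"gripper":0},{"dx":0.06,"dy":0.003,"dz":-0.007,"turn":1,"gripper":0},{"dx":0.06,"dy":0.003,"dz":-0.007,"turn":1,"gripper":0},{"dx":0.06,"dy":0.003,"dz":-0.007,"turn":0,"gripper":0},{"dx":0.06,"dy":0.003,"dz":-0.007,"turn":0,"gripper":0},{"dx":0.06,"dy":0.003,"dz":-0.007,"turn":0,"gripper":0},{"dx":0.05,"dy":0.003,"dz":-0.007,"turn":0,"gripper":0},{"dx":0.02,"dy":0,"dz":0,"turn":0,"gripper":0},{"dx":0,"dy":0,"dz":0,"turn":0,"gripper":0}]' ; python3 -c "
from h import *
tilt();go3(.4515,.163,.08,90)"
```

```text
clock: 51.8
tool_pos: [0.466, 0.128, 0.0895]
tcp_rot: [-3.088, 0.079, 1.57]
force: [0.0, -0.6, 0.3]
gripper_width: 0.0177
tool z [-0.054 -0.079 -0.995]
pos [0.466  0.128  0.0895] rpy [-3.088  0.079  1.57 ] w 0.0177 tool d [ 0.0356 -0.0142  0.0075] turn -0.1
```

```bash
python3 -m creep '[{"dx":0.018,"dy":-0.007,"dz":0.01,"turn":0,"gripper":0},{"dx":0.018,"dy":-0.006,"dz":0.01,"turn":0,"gripper":0},{"dx":0,"dy":0,"dz":0.01,"turn":0,"gripper":0},{"dx":0,"dy":0,"dz":0.01,"turn":0,"gripper":0},{"dx":0,"dy":0,"dz":0,"turn":0,"gripper":0},{"dx":0,"dy":0,"dz":0,"turn":0,"gripper":0}]' ; python3 -c "
from h import *
tilt();go3(.4515,.163,.013,90)
a=snap('side','s16')
cv2.imwrite('pics/c16.png',cv2.resize(a[190:320,250:370],(553,600))[:,:,::-1])
for d in models.pinpoint('teaspoon_a','side')[:3]: print(d['p'],world('side',d['xyz']).round(4))"
```

```text
clock: 52.55
tool_pos: [0.4504, 0.1577, 0.0442]
tcp_rot: [-3.085, 0.081, 1.567]
force: [-0.4, -0.3, 0.2]
gripper_width: 0.0174
tool z [-0.057 -0.08  -0.995]
pos [0.4504 0.1577 0.0442] rpy [-3.085  0.081  1.567] w 0.0174 tool d [0.0078 0.0028 0.0305] turn -0.2
0.75 [0.4865 0.1655 0.0062]
0.55 [0.4522 0.1591 0.047 ]
```

View pics/c16.png

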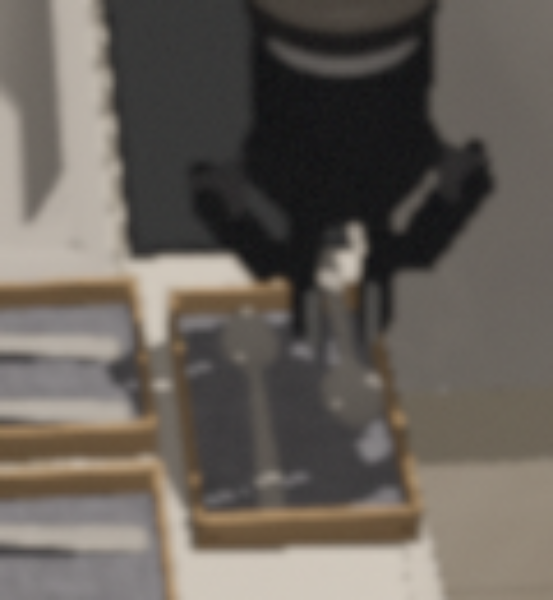

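The first teaspoon lies flat on the left half of the tray and the second is held over the right half. I'll lower the second.

```bash
python3 -m creep '[{"dx":0.0035,"dy":0.001,"dz":0.01,"turn":0,"gripper":0},{"dx":0.0035,"dy":0.001,"dz":0.01,"turn":0,"gripper":0},{"dx":0,"dy":0.0008,"dz":0.008,"turn":0,"gripper":0},{"dx":0,"dy":0,"dz":0.003,"turn":0,"gripper":0},{"dx":0,"dy":0,"dz":0,"turn":0,"gripper":0}]' ; python3 -c "
from h import *
tilt();go3(.4515,.163,.009,90);st()"
```

```text
clock: 53.28
tool_pos: [0.4517, 0.1627, 0.0105]
tcp_rot: [-3.085, 0.081, 1.567]
force: [0.4, 0.7, -0.4]
gripper_width: 0.0176
tool z [-0.057 -0.08  -0.995]
pos [0.4517 0.1627 0.0105] rpy [-3.085  0.081  1.567] w 0.0176 tool d [ 0.0005 -0.0001  0.0015] turn -0.2
53.275 [0.4517 0.1627 0.0105] [-3.085  0.081  1.567] [ 0.4  0.7 -0.4] 0.01758023549246228
```

```bash
python3 -m creep '[{"dx":0,"dy":0,"dz":0.002,"turn":0,"gripper":0},{"dx":0,"dy":0,"dz":0,"turn":0,"gripper":0.26},{"dx":0,"dy":0,"dz":0,"turn":0,"gripper":0.26},{"dx":0,"dy":0,"dz":0,"turn":0,"gripper":0.26},{"dx":0,"dy":0,"dz":-0.015,"turn":0,"gripper":0.26},{"dx":0,"dy":0,"dz":-0.025,"turn":0,"gripper":0.26},{"dx":0,"dy":0,"dz":-0.05,"turn":0,"gripper":0.26},{"dx":-0.04,"dy":-0.03,"dz":-0.05,"turn":0,"gripper":0.26},{"dx":-0.06,"dy":0,"dz":0,"turn":0,"gripper":0.26},{"dx":-0.06,"dy":0,"dz":0,"turn":0,"gripper":0.26}]'; python3 -m creep '[{"dx":-0.06,"dy":0,"dz":0,"turn":0,"gripper":0.26},{"dx":-0.06,"dy":0,"dz":0,"turn":0,"gripper":0.26},{"dx":-0.06,"dy":0,"dz":0,"turn":0,"gripper":0.26},{"dx":-0.06,"dy":0,"dz":0,"turn":0,"gripper":0.26},{"dx":-0.06,"dy":0,"dz":0,"turn":0,"gripper":0.26},{"dx":0,"dy":0,"dz":0,"turn":0,"gripper":0.26}]' ; python3 -c "
from h import *
a=snap('top','t17');b=snap('side','s17')
cv2.imwrite('pics/c17.png',np.hstack([cv2.resize(a[112:262,120:240],(480,600),interpolation=2),])[:,:,::-1])
cv2.imwrite('pics/c17s.png',cv2.resize(b[230:350,160:350],(798,504),interpolation=2)[:,:,::-1])
for c in ('top','side'):
  for n in ('fork','spoon','teaspoon_a','tray_fork','tray_spoon'):
    for d in models.pinpoint(n,c)[:3]: print(c,n,round(d['p'],2),world(c,d['xyz']).round(4))"
```

```text
clock: 54.52
tool_pos: [0.4337, 0.0191, 0.1658]
tcp_rot: [-3.093, 0.08, 1.574]
force: [1.3, -0.5, 0.8]
gripper_width: 0.0221
clock: 55.28
tool_pos: [0.4333, -0.2927, 0.1993]
tcp_rot: [-3.103, 0.085, 1.569]
force: [0.0, 0.6, -0.5]
gripper_width: 0.0219
top fork 0.67 [0.6398 0.1159 0.0123]
top spoon 0.85 [0.6318 0.2467 0.0095]
top teaspoon_a 0.8 [0.4876 0.162  0.0093]
top teaspoon_a 0.52 [0.4519 0.162  0.0092]
top tray_fork 0.63 [0.6402 0.1647 0.0117]
top tray_spoon 0.98 [0.6357 0.2881 0.0091]
side fork 0.65 [0.6429 0.116  0.0104]
side spoon 0.85 [0.6359 0.2447 0.01  ]
side teaspoon_a 0.78 [0.4549 0.1669 0.0101]
side teaspoon_a 0.74 [0.4865 0.1659 0.0057]
side tray_fork 0.84 [0.6421 0.1671 0.0066]
side tray_fork 0.29 [ 0.6468  0.1312 -0.0035]
side tray_spoon 0.93 [0.6393 0.2951 0.0089]
```

View pics/c17.png

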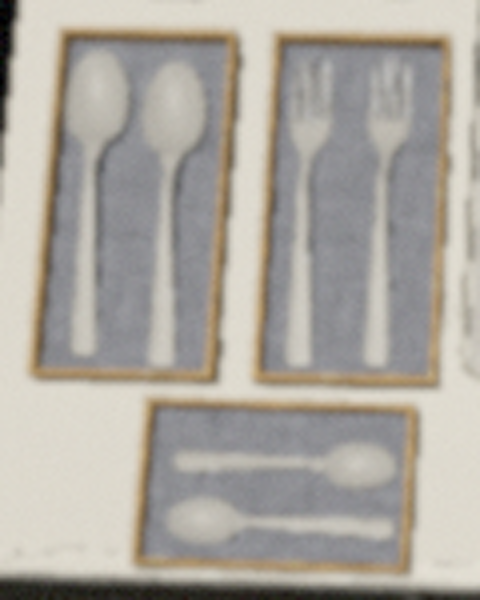

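View pics/c17s.png

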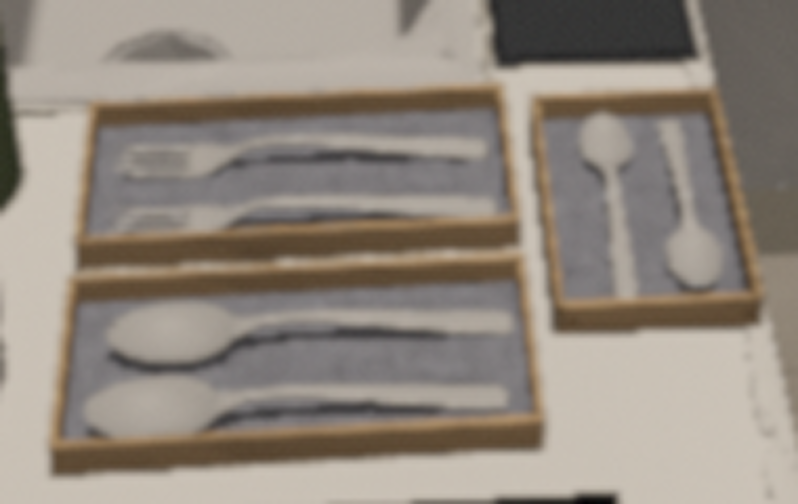

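Both final pictures show all six pieces flat in the right trays, well separated and with heads correct. The arm is clear, so I'm handing in.

```bash
python3 -c "
from h import *
print(workorder.finish_job())"
```

```text
the job is handed in; nothing more can be done
None
```

All four loose pieces are put away and the job is handed in at about 56 s on the robot's clock (limit 106 s). The hand-in gives no verdict.

**Final state:** The last top and side pictures show all six pieces flat and lengthwise in their own trays, none on another. Fork and spoon heads point away from the robot. The two teaspoons lie side by side, heads opposite ways. The two pieces already in the trays stayed in theirs, and the arm ended about 0.2 m above the mat, touching nothing.

**Position check:** The network estimates from the two cameras agree to within about 7 mm. They put every piece's centre within about 6 mm of its tray's middle lengthwise (15 mm allowed). Across the trays, all are inside the limits.

**What went wrong on the way:**
- **Spoon grip:** The first try, too far towards the handle, closed on nothing. I regripped nearer the middle and lower, and it held.
- **Tool tilt:** The tool slowly tilted during moves, up to about 0.2 rad. I took most of it out before the teaspoon grips by going back and forth in free space. It cost time but disturbed nothing.

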